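# Raise the bail of a sample pot and hang the pot on a spring weighing hanger

## Robot

A 7-joint arm with a two-finger parallel gripper is mounted at the origin on a cart in front of the work surface, level with it; the furniture and walls round the work are solid. World frame = base frame: x ahead of the robot, y to its left, z up, the work surface at z = 0. Lengths are in m, angles in degrees, forces in N, time in s.
With the tool pointing down it reaches from about 0.425 to 0.875 m from the base axis. Payload 4.7 kg.
Tool frame: the origin (TCP) lies on the centre line of the jaws, within the pads' length; the fingertips stand 25 mm ahead of it and the grasp point (between the pads) lies 6 mm ahead of it; z points along the fingers, y is the direction in which the jaws open and shut (so a half turn about z gives the same grasp; the last joint's range is limited). The gripper opens to 87 mm and grips with 3 to 60 N. Pads are 19 mm wide; open, the fingers measure 117 mm over their backs; the gripper's body (75 mm by 190 mm) begins 51 mm behind the grasp point.
Start: joints at [-72.76, 18.392, -4.016, 83.108, 1.295, 78.541, -3.26], TCP at [0.184, 0.623, 0.248] pointing down, gripper open.
Joint ranges: [-163.93, 163.93], [-17.29, 119.83], [-79.2, 71.16], [3.27, 140.29], [-89.18, 269.18], [5.43, 117.66], [-154.24, 154.24]. Speed limits (degrees/s): [147.25, 147.25, 180, 180, 180, 180, 180].

## Interface

Orientations are given as [roll, pitch, yaw] about the fixed x, y, z axes, in that order (R = Rz(yaw) Ry(pitch) Rx(roll)).
In Python, from cell import env gives the robot as it stands.
- The arm moves only by the shell command python3 -m creep 'ROWS' [OPENING] [FORCE]. ROWS is JSON, a list of rows, each an object of numbers: "tx", "ty", "tz": the shift along the tool's x, y, z in m; "rx", "ry", "rz": the turn, a rotation vector about the tool's x, y, z in degrees. In form: [{"tx": .., "ty": .., "tz": .., "rx": .., "ry": .., "rz": ..}, ...]. A call has 1 to 20 rows; each row shifts and turns the commanded pose from where the row before left it, along the tool's axes as they then stand; what a row does not reach is not made up. A row lasts 1/8 s, in which the tool goes at most 62.5 mm and 10.7 degrees, less where a joint would pass 70% of its speed; a pose out of reach is approached as far as the arm can. A call is refused whole if a number of a shift passes 0.0625 or a number of a turn 10.7, either way. A call with a gripper value outside its range is refused whole. OPENING is the finger opening in m, from 0 to 0.087, set as the call begins (- or left out, the last holds). The fingers move at their own pace and stop on an object; FORCE is the grip in N (left out, the last holds). Time passes only in rows, so rows that do not move let the fingers close. It gives the time, the measured TCP pose, the force and the opening at its end, in the units of the state.
- env.get_obs(): the state, without advancing time (a new reading comes with each control period).
- env.read_camera(name): name is "scene" or "top" or "wrist"; returns a dict with "pixels" (420x560x3 uint8, red, green, blue), "intrinsics" (3x3 intrinsics, pixels), "D" ([k1, k2, p1, p2, k3] as OpenCV has them; the pictures are not rectified), "R" (3x3) and "t" (3): a world point X has camera coordinates R X + t. Camera axes: x right, y down, z forward; pixel columns grow to the right and rows downward; lengths in m; the calibration is good to about 2 mm. A picture is of the moment at which its call begins. There is no depth.
- env.sign_off(): hands the job in, once; it reports no verdict.
The state is a dict: "time_s": time; "qpos": joint angles; "joint_velocities": joint speeds; "effort": joint torques, N m; "tool_pos": TCP position; "tool_rot": TCP orientation; "force": force on the tool from outside, world axes, zero at the start; "wrist_torque": the same for the moment, N m; "grip_width": finger opening in m.
Only numpy, scipy, OpenCV 4.12 (cv2) and the standard library are available. Lean on these libraries where they do the work, as an engineer would, in place of code of your own. Each camera call takes 0.05 s, during which the arm holds its last target.

## Task

Swing the folded-down wire bail of the steel sample pot upright while the pot stays standing where it is, without tipping or dragging it, then lift the pot by its bail and hang it in the two-pronged fork hook of the spring weighing hanger. The pot's weight is unknown, so ease it down until the spring really carries all of it before you let go: the fork must never move fast, jerk, bounce or be forced. Leave the pot hanging freely and still, and leave the things round about alone.

Things in the scene. Friction and masses are not known exactly. Their poses are not given: they have to be found in the camera images.
- pot: Closed round steel sample pot, 80 mm across the lid, 75 mm tall, loose on the worktop; hidden total mass 0.23 to 0.87 kg. Origin: centre of its underside, z up. A wire bail is pivoted on ears at its two sides: the pivot axis is the pot's y axis at z = 66 mm. Folded, the bail sticks out level to the pot's -x (roughly toward the robot; yaw within 0.4 rad).
- bail (a joint): Bail angle (rad): 0 = folded level to the pot's -x, 1.57 = upright over the pot, 3.14 = level on the +x side; starts between 0 and 0.3. Slight friction: it stays where it is left. Wire 5 mm thick; legs 92 mm apart (centres); crossbar parallel to the pot's y, 85 mm from the pivot axis, straight over its middle 70 mm.
- bail_grip (a point): Middle of the crossbar, on the wire's centre line; its frame turns with the bail, y along the crossbar. Here a grey sleeve 12 mm thick and 30 mm long rolls easily on the wire, so a pinched bail can still swing about the crossbar. Folded, 45 mm lie between crossbar and lid edge. The bare wire on both sides of the sleeve goes into the fork.
- stand: Spring weighing hanger, fixed: grey base plate 200 x 110 x 12 mm, square column 294 mm tall, its axis 125 mm behind the fork's seat. Origin: on the worktop straight below the seat; z up, +x from the seat to the column, so the fork's tips point to -x (roughly to the robot; yaw within 0.3 rad).
- fork (a joint): How far the sprung fork has sunk on its column (m): 0 = unloaded, stop at 0.090. It sinks 1 mm per 0.12 N (120 N/m), so the pot will pull it down 19 to 71 mm; it bounces if a load is dropped on it, or if it is held too low or too high and let go.
- fork_seat (a point): Where the wire's centre line lies when the crossbar rests at the bottom of the fork, midway between the two prongs; 255.5 mm above the worktop unloaded, sinks with the fork. Prongs: 6 mm rods 52 mm apart (centres, along the stand's y; 46 mm clear between them for the fingers), running forward from the column to a flat seat 14 mm long; behind it their tops are 5.5 mm above this point.
- fork_tips (a point): Midway between the tops of the prongs' upturned tips: 14 mm in front of the seat (stand's -x), 15.5 mm above point fork_seat. From this side the prongs must go through the bail, between its legs and between crossbar and lid, the crossbar above the tips and parallel to the stand's y (either way round); then it is lowered behind the tips into the seat.
- beaker: Bystander: clear beaker, 54 mm across, 70 mm tall, loose. Origin: centre of its underside.
- sample_jar: Bystander: small white screw-cap jar, 53 mm across, 61 mm tall, loose. Origin: centre of its underside.
- timer: Bystander: flat timer, 62 x 66 x 23 mm, loose. Origin: centre of its underside.
Things that resemble listed ones, but are neither listed nor needed, are in the scene too. What is shaped like the pot but green or red is not meant.

How it is judged (in metres and radians):
On the way, in this order (a step that is already met when the one before it is completed fails the run):
1. the bail is swung upright (within about 15 degrees) while the pot stands on the worktop (value of joint bail between 1.3 and 1.85 rad and height (world z) of pot below 0.006 m and angle between pot's own z axis and vertical below 0.12 rad), for 0.2 s.
2. the bail lies in the fork and pulls it down (distance between bail_grip and fork_seat below 0.016 m and value of joint fork above 0.014 m and height (world z) of pot above 0.015 m), for 0.2 s.
At the end, for the whole second after the job is handed in: The middle of the crossbar is within 16 mm of the fork's seat, the fork carries the pot (sunk more than 14 mm, more than 1.5 N on it), the pot hangs clear of the worktop (more than 15 mm), upright within 0.15 rad and still (under 0.04 m/s, fork under 0.03 m/s) (all of step 2 and angle between pot's own z axis and vertical below 0.15 rad and linear speed of pot below 0.04 m/s and velocity of joint fork between -0.03 and 0.03 m/s and contact force between pot and stand above 1.5 N); the robot touches nothing.
It fails at once if the fork moves faster than 0.06 m/s up or down (load dropped on it or snatched off) (velocity of joint fork above 0.06 m/s or velocity of joint fork below -0.06 m/s).
It fails at once if more than 15 N between pot and hanger (contact force between pot and stand above 15 N).
It fails at once if the pot is tipped (0.12 rad) or dragged (30 mm) while its bail is still being raised (value of joint bail below 1.2 rad and (angle between pot's own z axis and vertical above 0.12 rad or distance of pot from where it was at the start of the episode above 0.03 m)).
It fails at once if the pot is lifted with its bail not upright (height (world z) of pot above 0.02 m and (value of joint bail below 1.1 rad or value of joint bail above 2.05 rad)).
It fails at once if the beaker, sample jar or timer is pushed more than 30 mm or tipped over (distance of any of beaker, sample_jar, timer from where it was at the start of the episode above 0.03 m or angle between any of beaker, sample_jar, timer's own z axis and vertical above 0.5 rad).
It also fails if it takes over 72 s, if anything falls off the work surface, if the arm or the gripper's body presses on something with over 40 N, if the wrist force passes 120 N, or if a joint passes its speed limit or range.

## Working session

There is one attempt and no reset: what is moved stays moved. The work goes in short steps, Python scripts to look and compute and a shell command to move; the robot and the scene stay as the last step left them, time stands still between calls to the robot, and variables do not carry over. Pictures are saved under pics/ and viewed, and the job is handed in when it is done.

```bash
ls; mkdir -p pics
cat > h.py <<'E'
import numpy as np, cv2
from cell import env
def cam(n,fn=None):
    c=env.read_camera(n)
    if fn: cv2.imwrite('pics/'+fn,c['pixels'][:,:,::-1])
    return c
def ray(c,uv):
    p=cv2.undistortPoints(np.array([[uv]],float),np.array(c['intrinsics']),np.array(c['D']))[0,0]
    R=np.array(c['R']);t=np.array(c['t'])
    return -R.T@t, R.T@np.array([p[0],p[1],1.])
def onz(c,uv,z):
    o,d=ray(c,uv); return o+d*(z-o[2])/d[2]
def proj(c,X):
    R=np.array(c['R']);return cv2.projectPoints(np.array(X,float).reshape(-1,1,3),cv2.Rodrigues(R)[0],np.array(c['t'],float),np.array(c['intrinsics']),np.array(c['D']))[0].reshape(-1,2)
def tri(c1,p1,c2,p2):
    o1,d1=ray(c1,p1);o2,d2=ray(c2,p2)
    s=np.linalg.lstsq(np.stack([d1,-d2],1),o2-o1,rcond=None)[0]
    a=o1+d1*s[0];b=o2+d2*s[1];return (a+b)/2,np.linalg.norm(a-b)
E
python3 - <<'E'
from h import *
o=env.get_obs();print({k:np.round(v,3) for k,v in o.items()})
for n in['scene','top','wrist']:
    c=cam(n,n+'0.png');print(n,-np.array(c['R']).T@c['t'])
E
```

```text
pics
{'time_s': np.float64(0.0), 'qpos': array([-72.76 ,  18.438,  -4.015,  83.174,   1.296,  78.542,  -3.26 ]), 'joint_velocities': array([ 0.014,  0.032, -0.065, -0.071, -0.061, -0.07 , -0.026]), 'effort': array([ 0.0000e+00, -4.9129e+01, -4.0400e-01, -3.1252e+01, -6.4000e-02,
        4.4000e-02,  0.0000e+00]), 'tool_pos': array([0.184, 0.623, 0.246]), 'tool_rot': array([-1.79892e+02,  7.00000e-03,  1.63570e+02]), 'force': array([ 0.171, -0.337, -0.407]), 'wrist_torque': array([ 0.013, -0.006, -0.024]), 'grip_width': np.float64(0.087)}
scene [-0.05202724 -0.92467195  0.66391552]
top [0.42573517 0.01786695 1.30036339]
wrist [0.10722374 0.64580596 0.38336952]
```

View pics/scene0.png

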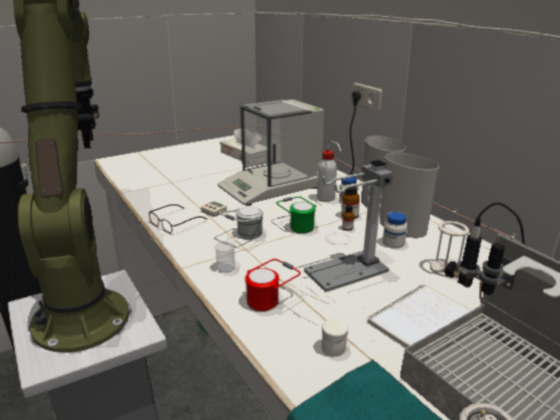

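View pics/top0.png

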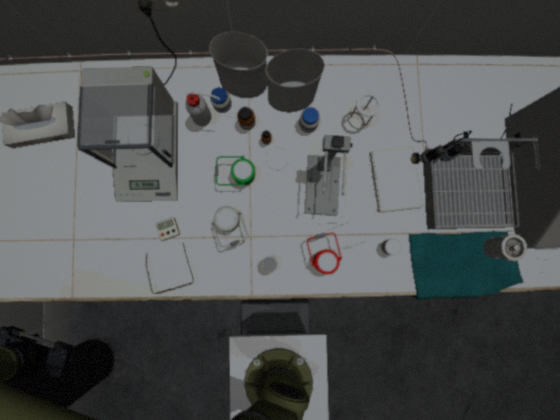

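View pics/wrist0.png

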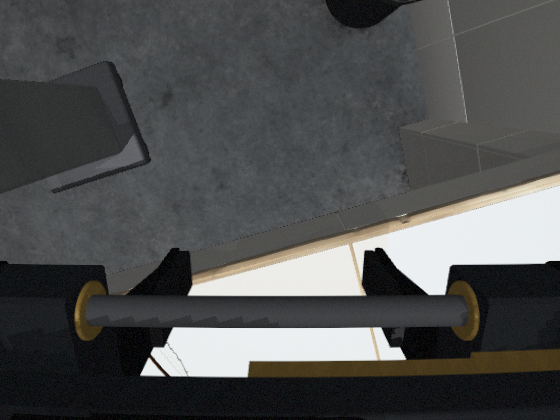

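Run:
```python
from h import *
c=cam('top');p=c['pixels'][:,:,::-1]
cr=p[195:285,190:290];a=cv2.resize(cr,(400,360),interpolation=cv2.INTER_CUBIC)
cr=p[125:225,295:365];b=cv2.resize(cr,(280,400),interpolation=cv2.INTER_CUBIC)
o=np.zeros((400,690,3),np.uint8);o[:360,:400]=a;o[:400,410:690]=b
o=np.clip(o.astype(float)*1.3,0,255).astype(np.uint8)
cv2.imwrite('pics/topcrop.png',o)
s=cam('scene');p=s['pixels'][:,:,::-1]
a=cv2.resize(p[190:280,190:290],(400,360),interpolation=cv2.INTER_CUBIC)
b=cv2.resize(p[150:290,290:400],(377,480),interpolation=cv2.INTER_CUBIC)
o=np.zeros((480,790,3),np.uint8);o[:360,:400]=a;o[:,410:787]=b
cv2.imwrite('pics/scenecrop.png',np.clip(o.astype(float)*1.3,0,255).astype(np.uint8))
```

```text
(no output)
```

View pics/topcrop.png

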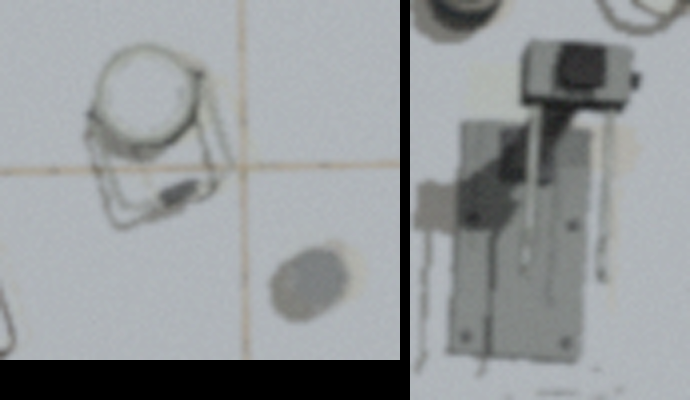

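View pics/scenecrop.png

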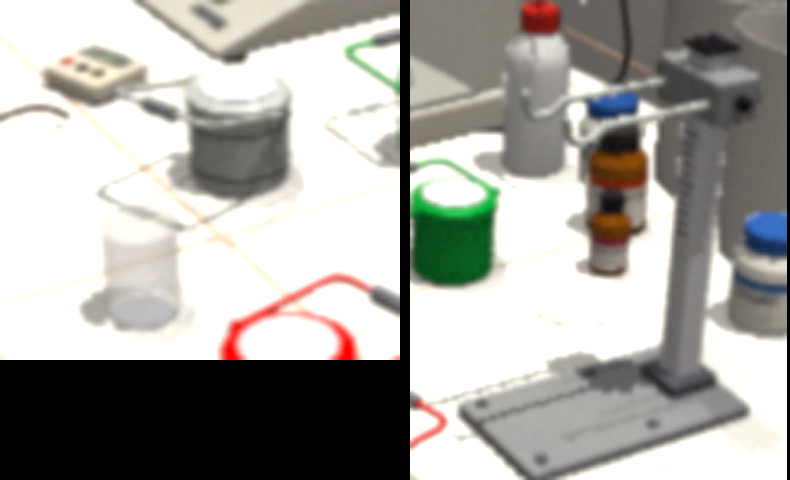

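Run:
```python
from h import *
t=cam('top');s=cam('scene')
np.set_printoptions(precision=4,suppress=True)
print('sleeve',tri(t,(234.5,243.2),s,(230,216.7)))
L=onz(t,(227.5,219.2),.075);print('lid',L,onz(s,(250,212),.075))
e1=onz(t,(213,223.5),.066);e2=onz(t,(239.7,213.5),.066);print('ears',e1,e2,(e1+e2)/2,np.linalg.norm(e1-e2),'yaw',np.degrees(np.arctan2(*(e1-e2)[[1,0]]))-90)
for z in(.07,.08,.09):
  a=onz(t,(220,251.5),z);b=onz(t,(243.5,241),z);print(z,a,b,np.linalg.norm(a-b),'yaw',np.degrees(np.arctan2(*(a-b)[[1,0]]))-90,onz(t,(234.5,243.2),z))
l=tri(t,(323.75,191.2),s,(325.6,176.8));r=tri(t,(343.2,194.5),s,(337.8,186.4));print('tips',l,r)
l=onz(t,(323.75,191.2),.271);r=onz(t,(343.2,194.5),.271);print(l,r,(l+r)/2,np.linalg.norm(l-r),np.degrees(np.arctan2(*(l-r)[[1,0]]))-90)
# base plate corners from top view
P=[(410+50,122),(410+175,130),(410+165,362),(410+38,353)]
P=[onz(t,((x-410)/4+295,y/4+125),.012) for x,y in P];print(np.array(P))
for n,uv,z in(('beaker',(267,265),.035),('timer',(167,229),.023),('jar',(392,247),.06)):print(n,onz(t,uv,z))
```

```text
sleeve (array([0.4521, 0.1266, 0.0916]), np.float64(0.004558520667979313))
lid [0.5264 0.1504 0.075 ] [0.5333 0.1526 0.075 ]
ears [0.5143 0.1976 0.066 ] [0.5446 0.1123 0.066 ] [0.5295 0.155  0.066 ] 0.09048754014553548 yaw 19.544871411447474
0.07 [0.4253 0.1755 0.07  ] [0.4569 0.1011 0.07  ] 0.08082143971370408 yaw 22.994867705396985 [0.4505 0.1296 0.07  ]
0.08 [0.4253 0.1742 0.08  ] [0.4567 0.1004 0.08  ] 0.08016454891060097 yaw 22.994867705396985 [0.4503 0.1286 0.08  ]
0.09 [0.4253 0.1729 0.09  ] [0.4564 0.0997 0.09  ] 0.07950765810749785 yaw 22.994867705396985 [0.4501 0.1277 0.09  ]
tips (array([ 0.5824, -0.1302,  0.2699]), np.float64(0.004444487376790773)) (array([ 0.5743, -0.1839,  0.2657]), np.float64(0.007367374168572213))
[ 0.5804 -0.1287  0.271 ] [ 0.5705 -0.1806  0.271 ] [ 0.5755 -0.1547  0.271 ] 0.05284112055253314 -10.768045969790037
[[ 0.7423 -0.1148  0.012 ]
 [ 0.7336 -0.2206  0.012 ]
 [ 0.5368 -0.2046  0.012 ]
 [ 0.5464 -0.099   0.012 ]]
beaker [0.3791 0.0287 0.035 ]
timer [0.5021 0.3558 0.023 ]
jar [ 0.4281 -0.3719  0.06  ]
```

```bash
python3 -m creep '[{"rz":9},{"rz":9},{"rz":9},{"rz":9},{"rz":9},{"rz":8.6},{"tx":-0.03,"ty":0.004},{"tx":-0.04,"ty":0.006},{"tx":-0.04,"ty":0.006},{"tx":-0.04,"ty":0.006},{"tx":-0.04,"ty":0.006},{"tx":-0.04,"ty":0.006},{"tx":-0.04,"ty":0.006},{"tx":-0.04,"ty":0.006},{"tx":-0.04,"ty":0.006},{"tx":-0.04,"ty":0.006},{"tx":-0.04,"ty":0.006},{"tx":-0.04,"ty":0.006},{"tx":-0.04,"ty":0.006},{"tx":-0.03,"ty":0.004}]'
python3 - <<'E'
from h import *
c=cam('wrist','w1.png');o=env.get_obs();print(o['tool_pos'],o['tool_rot'],o['qpos'],o['time_s'])
E
```

```text
[0.18387681 0.6233928  0.24744776] [-1.79989963e+02  3.36015273e-03  1.63570388e+02] [-72.76082082  18.39724284  -4.01617736  83.11649082   1.29523439
  78.54146523  -3.25954755] 0.4$[0]: bad value
```

View pics/w1.png

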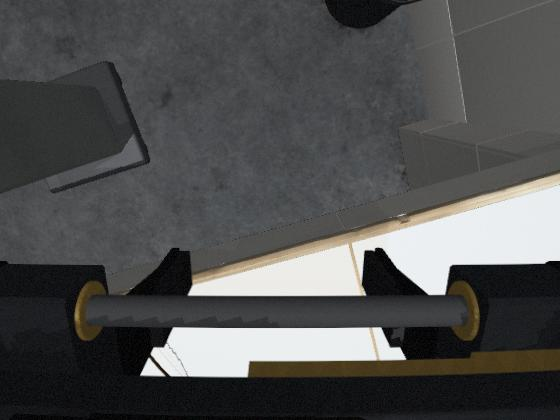

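All six keys seem to be required.

```bash
python3 -m creep '[{"tx":0,"ty":0,"tz":0,"rx":0,"ry":0,"rz":9},{"tx":0,"ty":0,"tz":0,"rx":0,"ry":0,"rz":9},{"tx":0,"ty":0,"tz":0,"rx":0,"ry":0,"rz":9},{"tx":0,"ty":0,"tz":0,"rx":0,"ry":0,"rz":9},{"tx":0,"ty":0,"tz":0,"rx":0,"ry":0,"rz":9},{"tx":0,"ty":0,"tz":0,"rx":0,"ry":0,"rz":8.6},{"tx":-0.03,"ty":0.004,"tz":0,"rx":0,"ry":0,"rz":0},{"tx":-0.04,"ty":0.006,"tz":0,"rx":0,"ry":0,"rz":0},{"tx":-0.04,"ty":0.006,"tz":0,"rx":0,"ry":0,"rz":0},{"tx":-0.04,"ty":0.006,"tz":0,"rx":0,"ry":0,"rz":0},{"tx":-0.04,"ty":0.006,"tz":0,"rx":0,"ry":0,"rz":0},{"tx":-0.04,"ty":0.006,"tz":0,"rx":0,"ry":0,"rz":0},{"tx":-0.04,"ty":0.006,"tz":0,"rx":0,"ry":0,"rz":0},{"tx":-0.04,"ty":0.006,"tz":0,"rx":0,"ry":0,"rz":0},{"tx":-0.04,"ty":0.006,"tz":0,"rx":0,"ry":0,"rz":0},{"tx":-0.04,"ty":0.006,"tz":0,"rx":0,"ry":0,"rz":0},{"tx":-0.04,"ty":0.006,"tz":0,"rx":0,"ry":0,"rz":0},{"tx":-0.04,"ty":0.006,"tz":0,"rx":0,"ry":0,"rz":0},{"tx":-0.04,"ty":0.006,"tz":0,"rx":0,"ry":0,"rz":0},{"tx":-0.03,"ty":0.004,"tz":0,"rx":0,"ry":0,"rz":0}]'
python3 - <<'E'
from h import *
c=cam('wrist','w1.png');o=env.get_obs();print(o['tool_pos'],o['tool_rot'],o['qpos'],o['time_s'])
E
```

```text
time_s: 2.9
tool_pos: [0.4443, 0.1414, 0.2479]
tool_rot: [179.9, -0.0, 109.9]
force: [0.3, 0.2, 0.8]
grip_width: 0.0868
[0.44600498 0.13745819 0.24803078] [1.79917586e+02 1.14646604e-01 1.09603393e+02] [-50.69459865  -5.75259837  28.54801963 108.91080795   2.95056233
  76.08690517  -3.37065208] 2.95
```

View pics/w1.png

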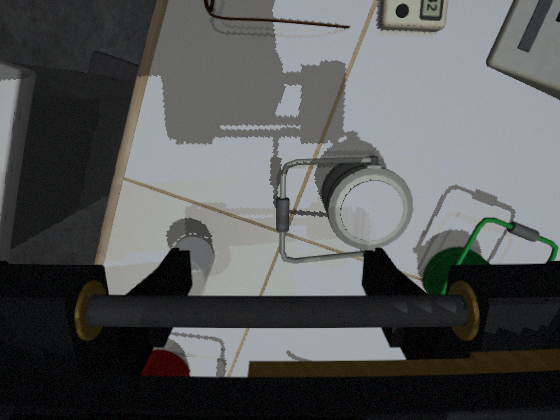

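The steel-grey pot (lid 370,205; grey sleeve on the bail at 283,214) is the target. The red (165,365) and green (455,270) pots are lookalikes. Next I'll make an enlarged crop to confirm it and measure.

Run:
```python
from h import *
c=cam('wrist');p=c['pixels'][140:275,265:425,::-1]
cv2.imwrite('pics/w1crop.png',cv2.resize(p,(800,675),interpolation=cv2.INTER_CUBIC)[:600])
```

```text
(no output)
```

View pics/w1crop.png

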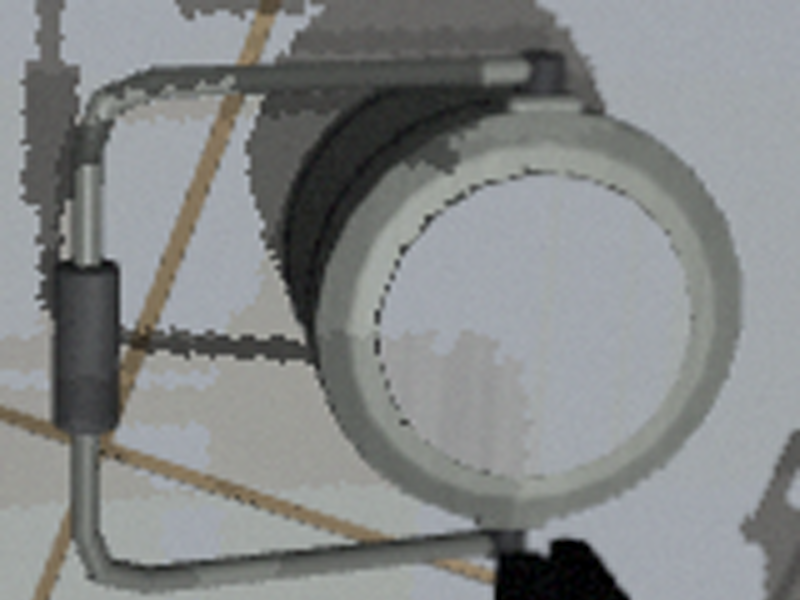

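Run:
```python
from h import *
np.set_printoptions(precision=4,suppress=True)
c=cam('wrist');t=cam('top');s=cam('scene')
print(-np.array(c['R']).T@c['t'])
L=onz(c,(371,203),.073);print('lid',L)
a=onz(c,(374,155),.066);b=onz(c,(367,248),.066);print(a,b,(a+b)/2,np.degrees(np.arctan2(*(a-b)[[1,0]]))-90, np.linalg.norm(a-b))
for z in(.066,.08,.085,.09,.095):
  S=onz(c,(282.4,209.4),z);A=onz(c,(282.5,175),z);B=onz(c,(282,240),z)
  print(z,S,'r',np.hypot(np.linalg.norm(S[:2]-L[:2]),z-.066),'len',np.linalg.norm(onz(c,(282.4,192.4),z)-onz(c,(282.4,226.4),z)),np.degrees(np.arctan2(*(A-B)[[1,0]]))-90)
print(tri(c,(282.4,209.4),t,(234.5,243.2)),tri(c,(282.4,209.4),s,(230,216.7)))
print(tri(c,(371,203),t,(227.5,219.2)))
o=env.get_obs();print(o['tool_pos'],o['tool_rot'])
```

```text
[0.4182 0.215  0.3847]
lid [0.53   0.1608 0.073 ]
[0.5168 0.2019 0.066 ] [0.5476 0.1164 0.066 ] [0.5322 0.1592 0.066 ] 19.860452515447776 0.0908851441883433
0.066 [0.4562 0.1257 0.066 ] r 0.08175002878932047 len 0.03345285040374698 19.487686518473836
0.08 [0.4545 0.1297 0.08  ] r 0.08287665728040922 len 0.031983465623902564 19.487686518473865
0.085 [0.454  0.1311 0.085 ] r 0.08389627643645625 len 0.031458685345386685 19.48768651847385
0.09 [0.4534 0.1325 0.09  ] r 0.08522478521261656 len 0.03093390506687082 19.487686518473907
0.095 [0.4528 0.1339 0.095 ] r 0.08684800956773521 len 0.030409124788354985 19.487686518473836
(array([0.4524, 0.1292, 0.0803]), np.float64(0.004330731256615105)) (array([0.4551, 0.1313, 0.0883]), np.float64(0.003357257638886102))
(array([0.5311, 0.1554, 0.0601]), np.float64(0.009566204017114381))
[0.4431 0.144  0.2476] [179.9961  -0.0396 110.0099]
```

```bash
python3 -m creep '[{"tx":-0.008,"ty":0.003,"tz":0.02,"rx":0,"ry":0,"rz":0},{"tx":-0.008,"ty":0.002,"tz":0.02,"rx":0,"ry":0,"rz":0},{"tx":0,"ty":0,"tz":0.02,"rx":0,"ry":0,"rz":0},{"tx":0,"ty":0,"tz":0.02,"rx":0,"ry":0,"rz":0},{"tx":0,"ty":0,"tz":0.015,"rx":0,"ry":0,"rz":0},{"tx":0,"ty":0,"tz":0.01,"rx":0,"ry":0,"rz":0},{"tx":0,"ty":0,"tz":0,"rx":0,"ry":0,"rz":0}]' 0.04 20
python3 - <<'E'
from h import *
c=cam('wrist','w2.png');s=cam('scene');o=env.get_obs();print(o['tool_pos'],o['tool_rot'],o['time_s'],o['grip_width'])
cv2.imwrite('pics/s2.png',cv2.resize(s['pixels'][150:290,180:340,::-1],(640,560),interpolation=cv2.INTER_CUBIC))
E
```

```text
time_s: 4.03
tool_pos: [0.4533, 0.1301, 0.1421]
tool_rot: [-179.9, 0.0, 110.0]
force: [-0.1, -0.5, 0.3]
grip_width: 0.0405
[0.45403561 0.13016459 0.14304968] [ 1.79949057e+02 -6.61281410e-03  1.09975733e+02] 4.125 0.0401816537273438
```

View pics/w2.png

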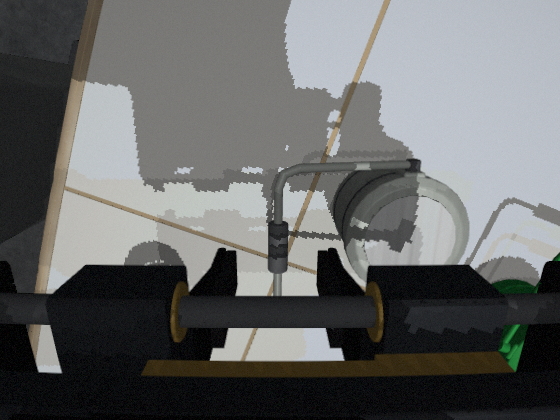

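View pics/s2.png

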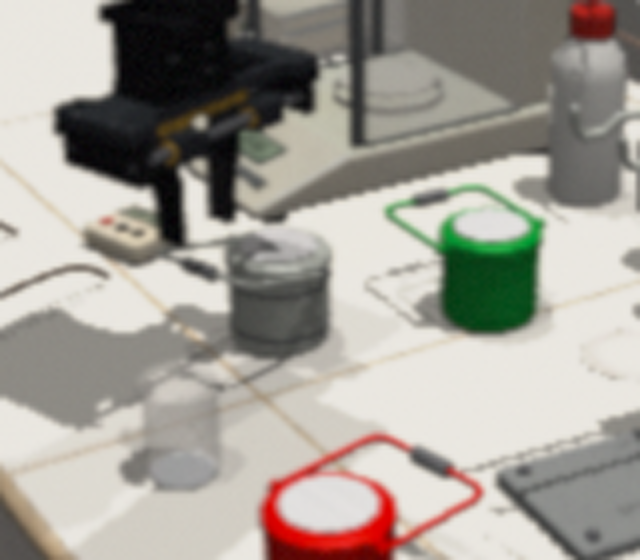

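Run:
```python
from h import *
np.set_printoptions(precision=4,suppress=True)
c=cam('wrist')
for z in(.08,.085,.09,.095):
  S=onz(c,(278.3,246.5),z);print(z,S,'len',np.linalg.norm(onz(c,(278.5,221.5),z)-onz(c,(278.4,271),z)))
o=env.get_obs();p=o['tool_pos'];print(p)
R=cv2.Rodrigues(np.radians([0,0,110.]))[0]@cv2.Rodrigues(np.radians([180.,0,0]))[0]
for q in([0,0,.006],[0,-.02,.025],[0,.02,.025]):print(q,proj(c,p+R@np.array(q)))
```

```text
0.08 [0.4567 0.1266 0.08  ] len 0.03262527803658701
0.085 [0.456  0.1286 0.085 ] len 0.03180910192405339
0.09 [0.4552 0.1305 0.09  ] len 0.030992925811519776
0.095 [0.4545 0.1325 0.095 ] len 0.030176749698986174
[0.4542 0.1301 0.1432]
[0, 0, 0.006] [[276.4374 287.1854]]
[0, -0.02, 0.025] [[236.7141 268.3384]]
[0, 0.02, 0.025] [[316.1176 268.3254]]
```

```bash
python3 -m creep '[{"tx":0,"ty":0.001,"tz":0.015,"rx":0,"ry":0,"rz":0},{"tx":0,"ty":0,"tz":0.015,"rx":0,"ry":0,"rz":0},{"tx":0,"ty":0,"tz":0.012,"rx":0,"ry":0,"rz":0},{"tx":0,"ty":0,"tz":0.005,"rx":0,"ry":0,"rz":0},{"tx":0,"ty":0,"tz":0,"rx":0,"ry":0,"rz":0}]'
python3 - <<'E'
from h import *
c=cam('wrist','w3.png');s=cam('scene');o=env.get_obs();print(o['tool_pos'],o['force'],o['time_s'],o['grip_width'])
cv2.imwrite('pics/s3.png',cv2.resize(s['pixels'][180:280,190:300,::-1],(660,600),interpolation=cv2.INTER_CUBIC))
E
```

```text
time_s: 4.8
tool_pos: [0.4544, 0.1301, 0.0951]
tool_rot: [-180.0, 0.0, 110.0]
force: [1.0, 0.3, 0.3]
grip_width: 0.0404
[0.45490485 0.13035889 0.09583404] [ 0.70901873  0.13780383 -0.46555143] 4.9 0.04008125387570196
```

View pics/w3.png

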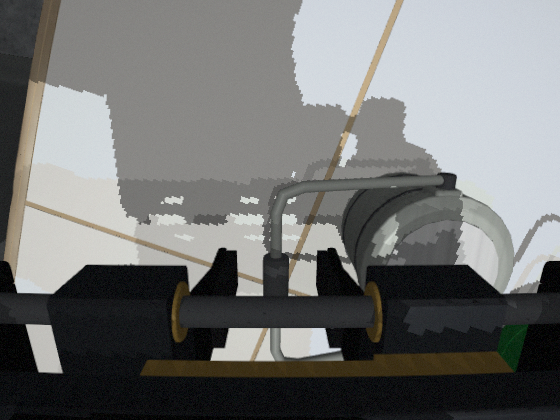

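View pics/s3.png

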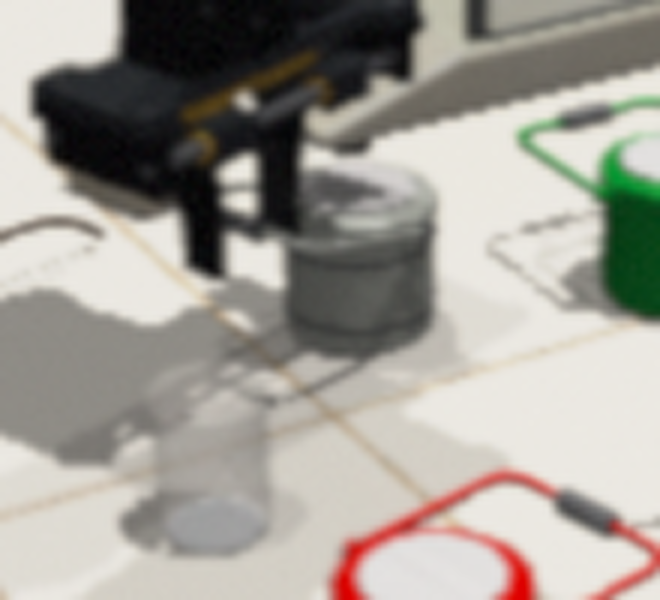

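```bash
python3 -m creep '[{"tx":0,"ty":0,"tz":0,"rx":0,"ry":0,"rz":0},{"tx":0,"ty":0,"tz":0,"rx":0,"ry":0,"rz":0},{"tx":0,"ty":0,"tz":0,"rx":0,"ry":0,"rz":0},{"tx":0,"ty":0,"tz":0,"rx":0,"ry":0,"rz":0},{"tx":0,"ty":0,"tz":0,"rx":0,"ry":0,"rz":0}]' 0 30
python3 - <<'E'
from h import *
c=cam('wrist','w4.png');o=env.get_obs();print(o['tool_pos'],o['force'],o['time_s'],o['grip_width'])
# arc rows from theta0, pivot radius .085, in tool y (pot +x) and tz
for th0 in (.24,.29):
  th=np.linspace(th0,1.57,19);y=-.085*np.cos(th);z=.085*np.sin(th)
  print([ (round(a,4),round(-b,4)) for a,b in zip(np.diff(y),np.diff(z))])
E
```

```text
time_s: 5.52
tool_pos: [0.4539, 0.13, 0.0953]
tool_rot: [-179.9, -0.0, 110.0]
force: [-1.5, -0.4, 0.6]
grip_width: 0.0105
[0.45389885 0.12999667 0.09529035] [-2.53536379 -1.02942413  0.01995897] 5.575 0.010879169419439597
[(np.float64(0.0017), np.float64(-0.006)), (np.float64(0.0022), np.float64(-0.0059)), (np.float64(0.0026), np.float64(-0.0057)), (np.float64(0.003), np.float64(-0.0055)), (np.float64(0.0034), np.float64(-0.0053)), (np.float64(0.0038), np.float64(-0.005)), (np.float64(0.0041), np.float64(-0.0047)), (np.float64(0.0045), np.float64(-0.0044)), (np.float64(0.0048), np.float64(-0.0041)), (np.float64(0.0051), np.float64(-0.0037)), (np.float64(0.0053), np.float64(-0.0033)), (np.float64(0.0056), np.float64(-0.0029)), (np.float64(0.0058), np.float64(-0.0025)), (np.float64(0.0059), np.float64(-0.0021)), (np.float64(0.0061), np.float64(-0.0016)), (np.float64(0.0062), np.float64(-0.0012)), (np.float64(0.0062), np.float64(-0.0007)), (np.float64(0.0063), np.float64(-0.0002))]
[(np.float64(0.0019), np.float64(-0.0057)), (np.float64(0.0023), np.float64(-0.0056)), (np.float64(0.0027), np.float64(-0.0054)), (np.float64(0.0031), np.float64(-0.0052)), (np.float64(0.0035), np.float64(-0.005)), (np.float64(0.0038), np.float64(-0.0047)), (np.float64(0.0041), np.float64(-0.0044)), (np.float64(0.0044), np.float64(-0.0041)), (np.float64(0.0047), np.float64(-0.0038)), (np.float64(0.005), np.float64(-0.0034)), (np.float64(0.0052), np.float64(-0.0031)), (np.float64(0.0054), np.float64(-0.0027)), (np.float64(0.0056), np.float64(-0.0023)), (np.float64(0.0057), np.float64(-0.0019)), (np.float64(0.0059), np.float64(-0.0015)), (np.float64(0.0059), np.float64(-0.0011)), (np.float64(0.006), np.float64(-0.0006)), (np.float64(0.006), np.float64(-0.0002))]
```

View pics/w4.png

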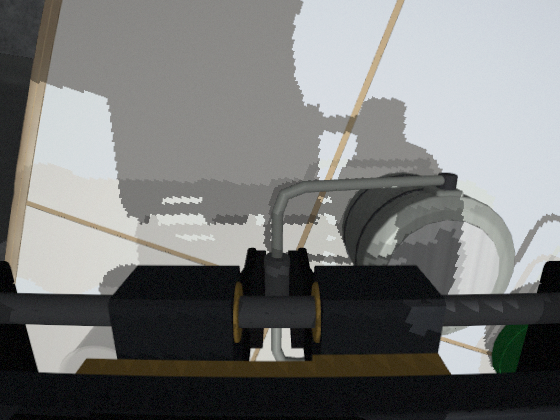

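```bash
python3 -m creep '[{"tx":0,"ty":0.0018,"tz":-0.0058,"rx":0,"ry":0,"rz":0},{"tx":0,"ty":0.0022,"tz":-0.0057,"rx":0,"ry":0,"rz":0},{"tx":0,"ty":0.0026,"tz":-0.0055,"rx":0,"ry":0,"rz":0},{"tx":0,"ty":0.003,"tz":-0.0053,"rx":0,"ry":0,"rz":0},{"tx":0,"ty":0.0034,"tz":-0.0051,"rx":0,"ry":0,"rz":0},{"tx":0,"ty":0.0038,"tz":-0.0048,"rx":0,"ry":0,"rz":0},{"tx":0,"ty":0.0041,"tz":-0.0045,"rx":0,"ry":0,"rz":0},{"tx":0,"ty":0,"tz":0,"rx":0,"ry":0,"rz":0}]'
python3 - <<'E'
from h import *
c=cam('wrist','w5.png');s=cam('scene');o=env.get_obs();print(o['tool_pos'],o['force'],o['wrist_torque'],o['time_s'],o['grip_width'])
cv2.imwrite('pics/s5.png',cv2.resize(s['pixels'][180:280,190:300,::-1],(660,600),interpolation=cv2.INTER_CUBIC))
E
```

```text
time_s: 6.58
tool_pos: [0.4747, 0.1375, 0.1329]
tool_rot: [180.0, -0.0, 110.0]
force: [-5.6, -2.0, 4.9]
grip_width: 0.011
[0.47427449 0.1373543  0.13259739] [-5.09748407 -1.90960735  3.75924409] [-0.52231885  1.07986249  0.02829922] 6.675 0.01074927666544439
```

View pics/w5.png

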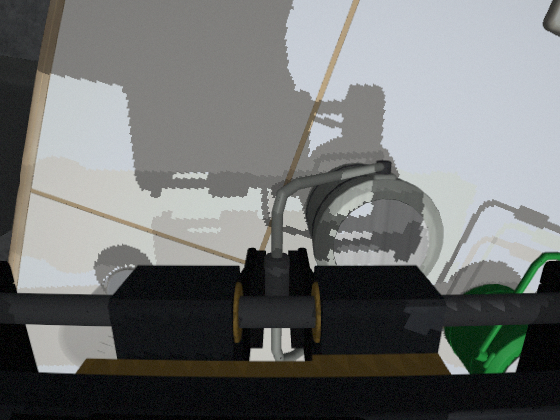

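View pics/s5.png

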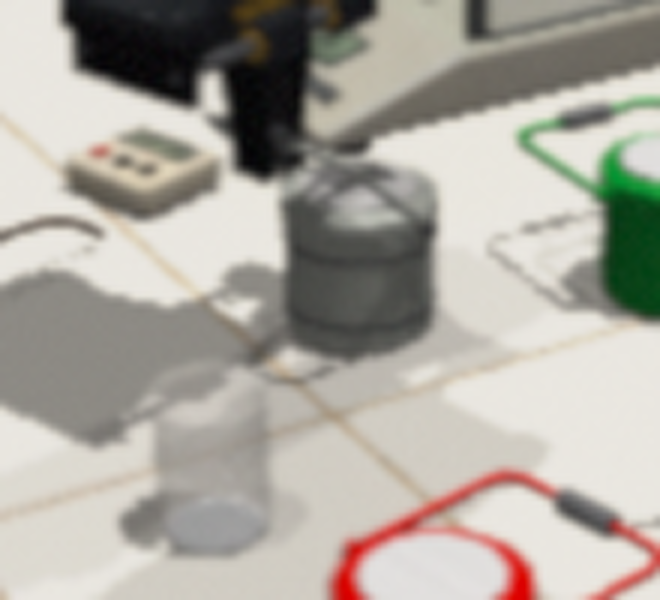

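```bash
python3 -m creep '[{"tx":0,"ty":-0.001,"tz":-0.002,"rx":0,"ry":0,"rz":0},{"tx":0,"ty":0.0035,"tz":-0.0045,"rx":0,"ry":0,"rz":0},{"tx":0,"ty":0.0045,"tz":-0.0042,"rx":0,"ry":0,"rz":0},{"tx":0,"ty":0.0048,"tz":-0.0039,"rx":0,"ry":0,"rz":0},{"tx":0,"ty":0,"tz":0,"rx":0,"ry":0,"rz":0}]'
python3 - <<'E'
from h import *
o=env.get_obs();print(o['tool_pos'],o['force'],o['wrist_torque'],o['time_s'],o['grip_width'])
E
```

```text
time_s: 7.3
tool_pos: [0.4861, 0.1418, 0.1473]
tool_rot: [179.9, 0.0, 110.0]
force: [2.5, 0.4, -2.6]
grip_width: 0.011
[0.48612116 0.14175562 0.14725974] [ 2.52913735  0.43326662 -2.61069196] [ 0.06248584 -0.29418418  0.01904203] 7.3 0.011038045703553335
```

```bash
python3 -m creep '[{"tx":0,"ty":0.0054,"tz":-0.0021,"rx":0,"ry":0,"rz":0},{"tx":0,"ty":0.0050,"tz":-0.0026,"rx":0,"ry":0,"rz":0},{"tx":0,"ty":0.0052,"tz":-0.0023,"rx":0,"ry":0,"rz":0},{"tx":0,"ty":0.0053,"tz":-0.0020,"rx":0,"ry":0,"rz":0},{"tx":0,"ty":0,"tz":0,"rx":0,"ry":0,"rz":0}]'
python3 - <<'E'
from h import *
o=env.get_obs();print(o['tool_pos'],o['force'],o['wrist_torque'],o['time_s'],o['grip_width'])
E
```

```text
time_s: 7.92
tool_pos: [0.5053, 0.1487, 0.156]
tool_rot: [180.0, 0.0, 110.0]
force: [1.3, 0.1, -3.1]
grip_width: 0.0111
[0.50531006 0.14873143 0.1559515 ] [ 1.32485649  0.05045752 -3.06102895] [ 0.02359026 -0.17523623  0.00023591] 7.925 0.011133645809453642
```

```bash
python3 -m creep '[{"tx":0,"ty":0.0053,"tz":-0.0007,"rx":0,"ry":0,"rz":0},{"tx":0,"ty":0.0055,"tz":-0.0010,"rx":0,"ry":0,"rz":0},{"tx":0,"ty":0.0055,"tz":-0.0007,"rx":0,"ry":0,"rz":0},{"tx":0,"ty":0.0055,"tz":-0.0003,"rx":0,"ry":0,"rz":0},{"tx":0,"ty":0,"tz":0,"rx":0,"ry":0,"rz":0},{"tx":0,"ty":0,"tz":0,"rx":0,"ry":0,"rz":0}]'
python3 - <<'E'
from h import *
c=cam('wrist','w6.png');s=cam('scene');o=env.get_obs();print(o['tool_pos'],o['force'],o['wrist_torque'],o['time_s'],o['grip_width'])
cv2.imwrite('pics/s6.png',cv2.resize(s['pixels'][180:280,190:300,::-1],(660,600),interpolation=cv2.INTER_CUBIC))
E
```

```text
time_s: 8.68
tool_pos: [0.5259, 0.1561, 0.159]
tool_rot: [179.9, -0.0, 110.0]
force: [0.5, -0.2, 3.3]
grip_width: 0.0111
[0.52575406 0.15605759 0.15898232] [0.33047723 0.02624212 2.93664108] [-0.10643595 -0.06922608  0.01631509] 8.775 0.010686837773093531
```

View pics/w6.png

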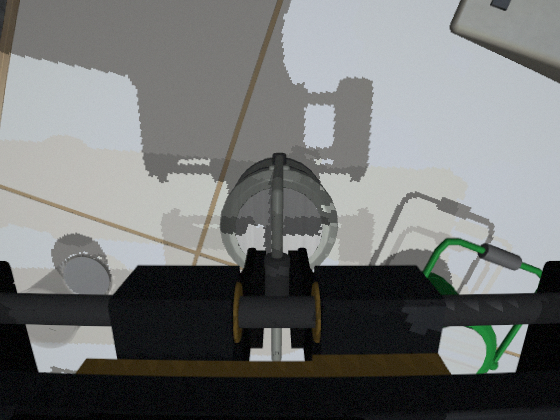

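View pics/s6.png

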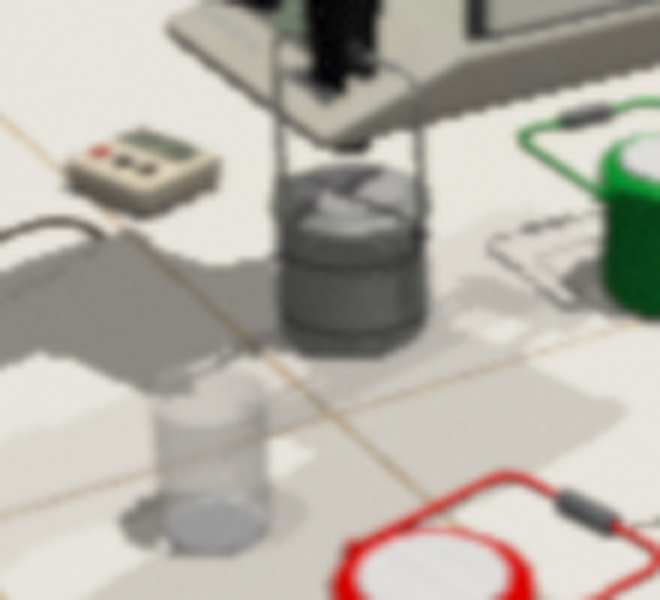

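```bash
python3 -m creep '[{"tx":0,"ty":0,"tz":-0.0005,"rx":0,"ry":0,"rz":0},{"tx":0,"ty":0,"tz":0,"rx":0,"ry":0,"rz":0},{"tx":0,"ty":0,"tz":0,"rx":0,"ry":0,"rz":0},{"tx":0,"ty":0,"tz":-0.003,"rx":0,"ry":0,"rz":0},{"tx":0,"ty":0,"tz":-0.003,"rx":0,"ry":0,"rz":0},{"tx":0,"ty":0,"tz":-0.004,"rx":0,"ry":0,"rz":0},{"tx":0,"ty":0,"tz":-0.005,"rx":0,"ry":0,"rz":0},{"tx":0,"ty":0,"tz":-0.005,"rx":0,"ry":0,"rz":0},{"tx":0,"ty":0,"tz":-0.005,"rx":0,"ry":0,"rz":0},{"tx":0,"ty":0,"tz":-0.004,"rx":0,"ry":0,"rz":0},{"tx":0,"ty":0,"tz":-0.002,"rx":0,"ry":0,"rz":0},{"tx":0,"ty":0,"tz":0,"rx":0,"ry":0,"rz":0},{"tx":0,"ty":0,"tz":0,"rx":0,"ry":0,"rz":0}]'
python3 - <<'E'
from h import *
c=cam('wrist','w7.png');s=cam('scene');o=env.get_obs();print(o['tool_pos'],o['force'],o['wrist_torque'],o['time_s'],o['grip_width'])
cv2.imwrite('pics/s7.png',cv2.resize(s['pixels'][170:270,190:300,::-1],(660,600),interpolation=cv2.INTER_CUBIC))
E
```

```text
time_s: 10.4
tool_pos: [0.5253, 0.156, 0.1899]
tool_rot: [-180.0, -0.0, 110.0]
force: [0.6, 0.0, -7.5]
grip_width: 0.0109
[0.52536532 0.15596057 0.18985721] [-1.150549   -0.31885609 -6.56200838] [-0.07558152 -0.03438635 -0.02536643] 10.5 0.01118739873756171
```

View pics/w7.png

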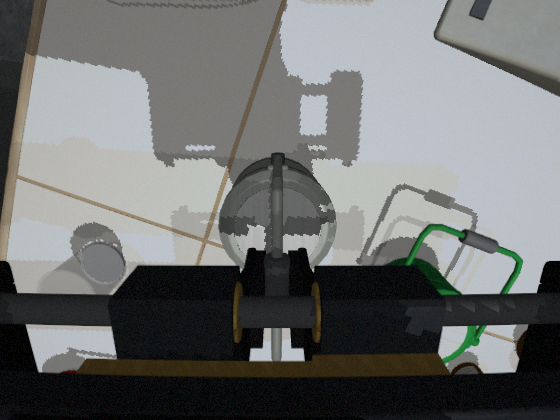

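View pics/s7.png

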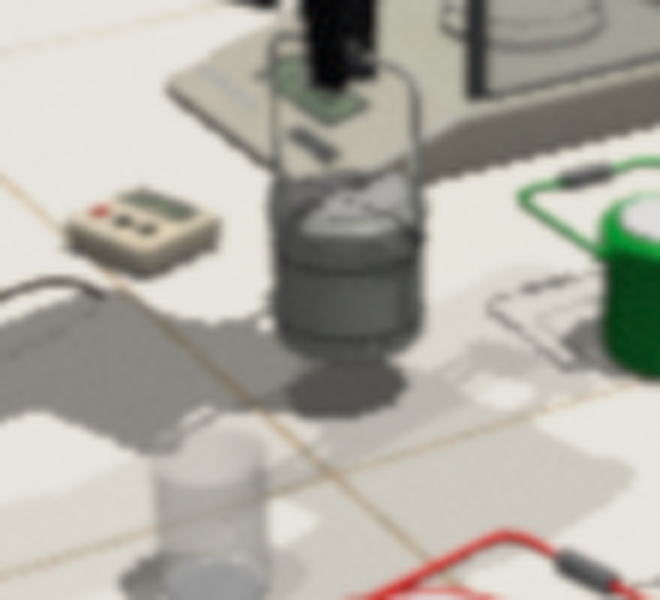

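```bash
python3 -m creep '[{"tx":0,"ty":0,"tz":-0.005,"rx":0,"ry":0,"rz":0},{"tx":0,"ty":0,"tz":-0.01,"rx":0,"ry":0,"rz":2.5},{"tx":0,"ty":0,"tz":-0.01,"rx":0,"ry":0,"rz":2.5},{"tx":0,"ty":0,"tz":-0.01,"rx":0,"ry":0,"rz":2.5},{"tx":0,"ty":0,"tz":-0.01,"rx":0,"ry":0,"rz":2.5},{"tx":0,"ty":0,"tz":-0.01,"rx":0,"ry":0,"rz":2.5},{"tx":0,"ty":0,"tz":-0.01,"rx":0,"ry":0,"rz":2.5},{"tx":0,"ty":0,"tz":-0.01,"rx":0,"ry":0,"rz":2.5},{"tx":0,"ty":0,"tz":-0.01,"rx":0,"ry":0,"rz":2.5},{"tx":0,"ty":0,"tz":-0.01,"rx":0,"ry":0,"rz":2.5},{"tx":0,"ty":0,"tz":-0.01,"rx":0,"ry":0,"rz":2.5},{"tx":0,"ty":0,"tz":-0.005,"rx":0,"ry":0,"rz":0}]'
python3 -m creep '[{"tx":-0.005,"ty":0,"tz":0,"rx":0,"ry":0,"rz":0},{"tx":-0.01,"ty":0,"tz":0,"rx":0,"ry":0,"rz":0},{"tx":-0.015,"ty":0.001,"tz":0,"rx":0,"ry":0,"rz":0},{"tx":-0.02,"ty":0.001,"tz":0,"rx":0,"ry":0,"rz":0},{"tx":-0.02,"ty":0.001,"tz":0,"rx":0,"ry":0,"rz":0},{"tx":-0.02,"ty":0.001,"tz":0,"rx":0,"ry":0,"rz":0},{"tx":-0.02,"ty":0.001,"tz":0,"rx":0,"ry":0,"rz":0},{"tx":-0.02,"ty":0.001,"tz":0,"rx":0,"ry":0,"rz":0},{"tx":-0.02,"ty":0.001,"tz":0,"rx":0,"ry":0,"rz":0},{"tx":-0.02,"ty":0.001,"tz":0,"rx":0,"ry":0,"rz":0},{"tx":-0.02,"ty":0.001,"tz":0,"rx":0,"ry":0,"rz":0},{"tx":-0.02,"ty":0.001,"tz":0,"rx":0,"ry":0,"rz":0},{"tx":-0.02,"ty":0.001,"tz":0,"rx":0,"ry":0,"rz":0},{"tx":-0.02,"ty":0.001,"tz":0,"rx":0,"ry":0,"rz":0},{"tx":-0.02,"ty":0,"tz":0,"rx":0,"ry":0,"rz":0},{"tx":-0.015,"ty":0,"tz":0,"rx":0,"ry":0,"rz":0},{"tx":-0.015,"ty":0,"tz":0,"rx":0,"ry":0,"rz":0},{"tx":-0.006,"ty":0,"tz":0,"rx":0,"ry":0,"rz":0},{"tx":0,"ty":0,"tz":0,"rx":0,"ry":0,"rz":0},{"tx":0,"ty":0,"tz":0,"rx":0,"ry":0,"rz":0}]'
python3 - <<'E'
from h import *
c=cam('wrist','w8.png');s=cam('scene','s8.png');t=cam('top');o=env.get_obs();print(o['tool_pos'],o['tool_rot'],o['qpos'],o['force'],o['wrist_torque'],o['time_s'],o['grip_width'])
cv2.imwrite('pics/t8.png',cv2.resize(t['pixels'][120:270,280:420,::-1],(560,600),interpolation=cv2.INTER_CUBIC))
E
```

```text
time_s: 12.0
tool_pos: [0.5257, 0.156, 0.3009]
tool_rot: [179.9, -0.0, 85.0]
force: [-0.7, 0.3, -6.8]
grip_width: 0.0111
time_s: 14.5
tool_pos: [0.5108, -0.1488, 0.3]
tool_rot: [-180.0, -0.0, 85.0]
force: [-0.2, 0.5, -6.6]
grip_width: 0.0109
[ 0.51075036 -0.14917673  0.30001289] [-1.79999178e+02 -1.10641004e-02  8.50399128e+01] [-33.57518136   2.32572623  48.90131266  96.71440022  -1.78153008
  81.76301309  10.59805613] [-0.19934773  0.71960854 -7.86319898] [-0.05825578  0.04270753 -0.02012254] 14.65 0.011078048486473532
```

View pics/w8.png

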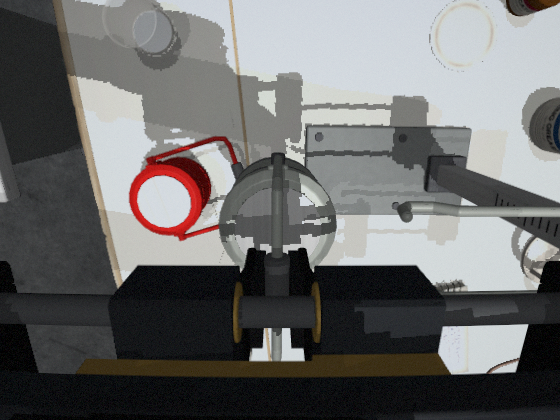

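View pics/s8.png

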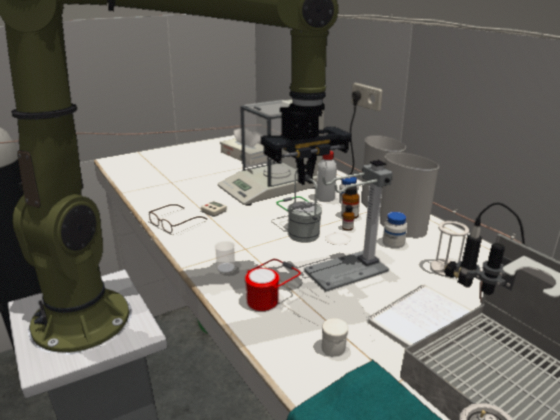

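View pics/t8.png

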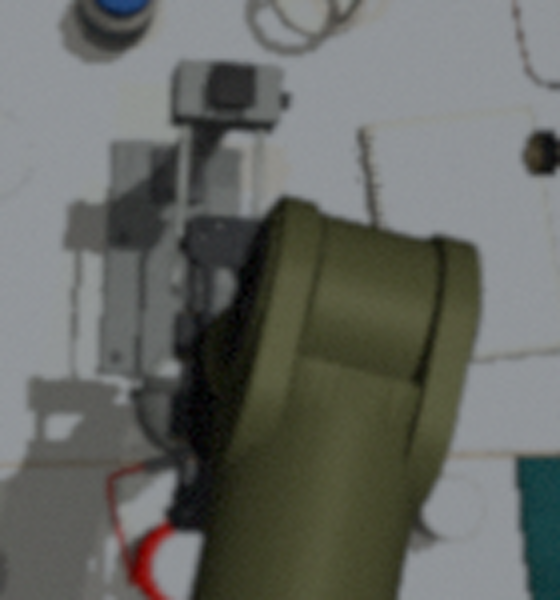

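Run:
```python
from h import *
c=cam('wrist');p=c['pixels'][115:265,300:500,::-1]
cv2.imwrite('pics/w8c.png',cv2.resize(p,(800,600),interpolation=cv2.INTER_CUBIC))
```

```text
(no output)
```

View pics/w8c.png

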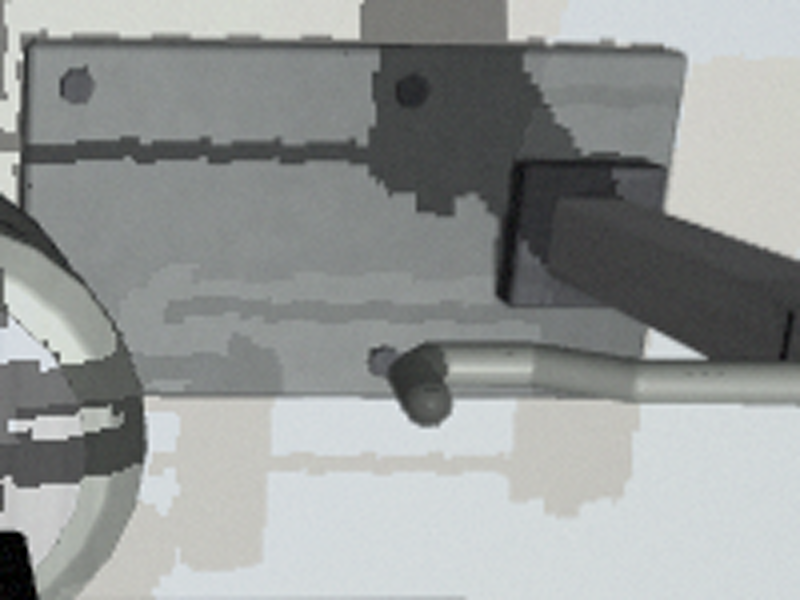

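Run:
```python
from h import *
np.set_printoptions(precision=4,suppress=True)
c=cam('wrist');t=cam('top');s=cam('scene')
f=lambda x,y:(x/4+300,y/4+115)
o=env.get_obs();print(o['tool_pos']);print(-np.array(c['R']).T@c['t'],np.array(c['R']))
tip=onz(c,f(430,402),.271);print('tipL',tip, 'tri top',tri(c,f(430,402),t,(323.75,191.2)),'tri scene',tri(c,f(430,402),s,(325.6,176.8)))
yaw=lambda a,b:np.degrees(np.arctan2(*(b-a)[[1,0]]))
a=onz(c,f(645,383),.258);b=onz(c,f(800,383),.258);print('prong back',a,b,yaw(a,b))
a=onz(c,f(450,365),.250);b=onz(c,f(530,367),.250);print('seat',a,b,yaw(a,b))
a=onz(c,f(25,42),.012);b=onz(c,f(680,52),.012);print('base top edge',a,b,yaw(a,b))
d=onz(c,f(150,395),.012);e=onz(c,f(640,397),.012);print(yaw(d,e),d,e)
for y in np.radians([-4.7,-5.5]):
  X=np.array([np.cos(y),np.sin(y),0]);Y=np.array([-np.sin(y),np.cos(y),0])
  m=tip-.026*Y;print('mid tips',m,'seat',m+.014*X)
  q=(a+d)/2; # front-left corners
  print('base center y-line', (a*0+a)-.055*Y+.1*X)
```

```text
[ 0.5106 -0.1496  0.3001]
[ 0.5178 -0.0696  0.4369] [[ 0.9963 -0.0861 -0.0003]
 [-0.0823 -0.9534  0.2901]
 [-0.0252 -0.289  -0.957 ]]
tipL [ 0.5779 -0.1284  0.271 ] tri top (array([ 0.5809, -0.1302,  0.2644]), np.float64(0.001532238619209338)) tri scene (array([ 0.5814, -0.1307,  0.2693]), np.float64(0.005994433931548004))
prong back [ 0.6119 -0.1329  0.258 ] [ 0.6337 -0.1348  0.258 ] -4.949240714743536
seat [ 0.5882 -0.1307  0.25  ] [ 0.5995 -0.1319  0.25  ] -6.366368907143743
base top edge [ 0.5502 -0.0983  0.012 ] [ 0.7459 -0.1164  0.012 ] -5.275163032236907
-5.207347202316704 [ 0.5827 -0.2102  0.012 ] [ 0.74   -0.2245  0.012 ]
mid tips [ 0.5758 -0.1543  0.271 ] seat [ 0.5897 -0.1555  0.271 ]
base center y-line [ 0.6454 -0.1613  0.012 ]
mid tips [ 0.5754 -0.1543  0.271 ] seat [ 0.5894 -0.1556  0.271 ]
base center y-line [ 0.6445 -0.1626  0.012 ]
```

```bash
python3 -m creep '[{"tx":0,"ty":0,"tz":0,"rx":-1,"ry":0,"rz":0},{"tx":0,"ty":0,"tz":0,"rx":-2,"ry":0,"rz":0},{"tx":0,"ty":0,"tz":0,"rx":-2,"ry":0,"rz":0},{"tx":0,"ty":0,"tz":0,"rx":-2,"ry":0,"rz":0},{"tx":0,"ty":0,"tz":0,"rx":-2,"ry":0,"rz":0},{"tx":0,"ty":0,"tz":0,"rx":-2,"ry":0,"rz":0},{"tx":0,"ty":0,"tz":0,"rx":-2,"ry":0,"rz":0},{"tx":0,"ty":0,"tz":0,"rx":-2,"ry":0,"rz":0},{"tx":0,"ty":0,"tz":0,"rx":-2,"ry":0,"rz":0},{"tx":0,"ty":0,"tz":0,"rx":-2,"ry":0,"rz":0},{"tx":0,"ty":0,"tz":0,"rx":-1,"ry":0,"rz":0},{"tx":0,"ty":0,"tz":0,"rx":0,"ry":0,"rz":0},{"tx":0,"ty":0,"tz":0,"rx":0,"ry":0,"rz":0}]'
python3 - <<'E'
from h import *
c=cam('wrist','w9.png');s=cam('scene');t=cam('top');o=env.get_obs();print(o['tool_pos'],o['tool_rot'],o['qpos'],o['force'],o['wrist_torque'],o['time_s'],o['grip_width'])
print(onz(t,(336,151),.31))
cv2.imwrite('pics/s9.png',cv2.resize(s['pixels'][110:290,260:420,::-1],(533,600),interpolation=cv2.INTER_CUBIC))
E
```

```text
time_s: 16.48
tool_pos: [0.5105, -0.1501, 0.3]
tool_rot: [160.0, 0.0, 84.9]
force: [0.7, -0.1, -6.7]
grip_width: 0.0113
[ 0.51073352 -0.1497859   0.30004144] [1.60004198e+02 4.61609549e-03 8.49781102e+01] [-27.69976608 -16.43684491  36.27821242 111.72004943   9.3496416
  61.78407193   1.14174964] [-0.51979897 -0.34337466 -7.76469618] [-0.02076785  0.98254943  0.01833831] 16.625 0.010956530761820368
[ 0.67984446 -0.15890079  0.31      ]
```

View pics/w9.png

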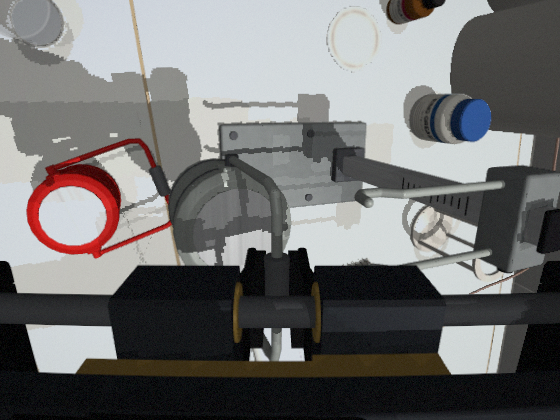

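View pics/s9.png

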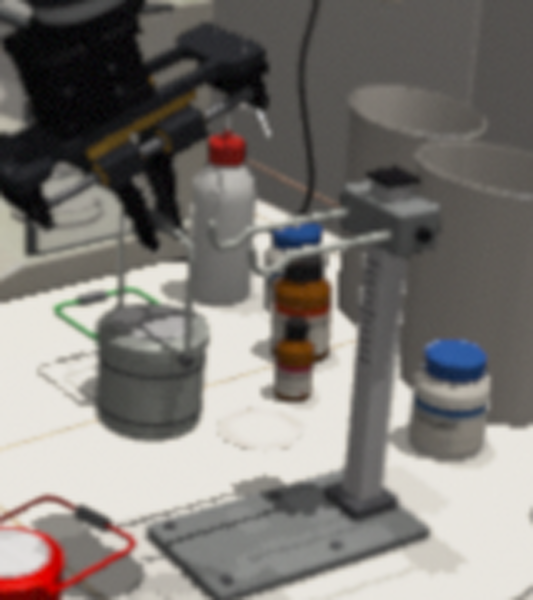

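```bash
python3 -m creep '[{"tx":0.0005,"ty":0.0047,"tz":0.0017,"rx":0,"ry":0,"rz":0},{"tx":0.0005,"ty":0.0094,"tz":0.0034,"rx":0,"ry":0,"rz":0},{"tx":0,"ty":0.0094,"tz":0.0034,"rx":0,"ry":0,"rz":0},{"tx":0,"ty":0.0094,"tz":0.0034,"rx":0,"ry":0,"rz":0},{"tx":0,"ty":0.0094,"tz":0.0034,"rx":0,"ry":0,"rz":0},{"tx":0,"ty":0.0047,"tz":0.0017,"rx":0,"ry":0,"rz":0},{"tx":0,"ty":0,"tz":0,"rx":0,"ry":0,"rz":0},{"tx":0,"ty":0,"tz":0,"rx":0,"ry":0,"rz":0}]'
python3 - <<'E'
from h import *
c=cam('wrist','w10.png');s=cam('scene');t=cam('top');o=env.get_obs();print(o['tool_pos'],o['tool_rot'],o['qpos'],o['force'],o['wrist_torque'],o['time_s'],o['grip_width'])
cv2.imwrite('pics/s10.png',cv2.resize(s['pixels'][120:240,280:400,::-1],(600,600),interpolation=cv2.INTER_CUBIC))
E
```

```text
time_s: 17.62
tool_pos: [0.5602, -0.1533, 0.3]
tool_rot: [160.0, -0.0, 85.0]
force: [-0.4, 1.1, -6.8]
grip_width: 0.0107
[ 0.56013193 -0.15330308  0.30015446] [ 1.60004213e+02 -2.75032215e-02  8.49637801e+01] [-29.54571493  -8.63510186  40.43229303 106.49704403   3.84956643
  60.22104159   5.17674439] [-0.21329846  0.27004354 -7.24877309] [-0.05075238  1.0146937   0.04188582] 17.775 0.011147595433716255
```

View pics/w10.png

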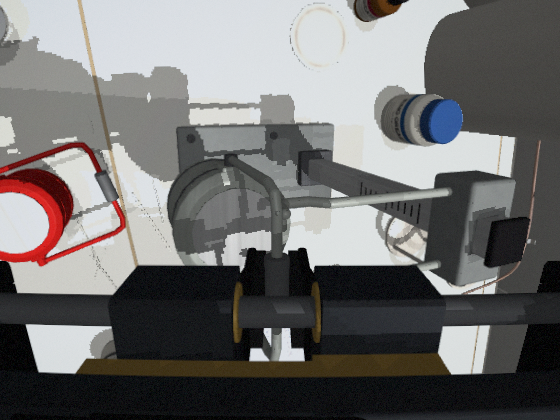

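View pics/s10.png

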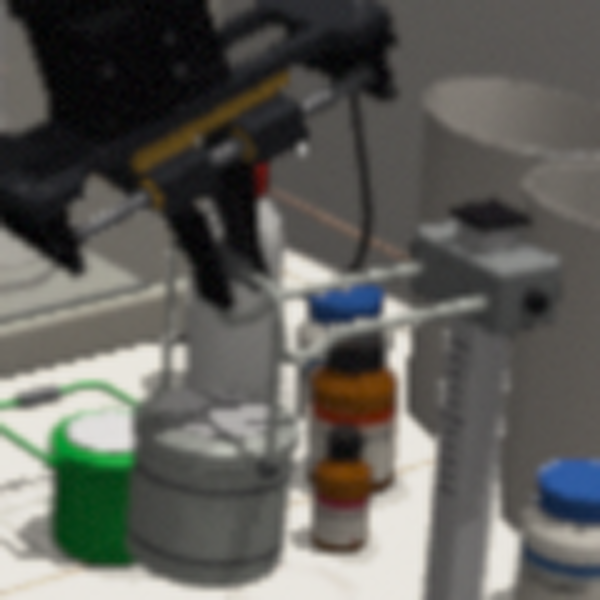

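```bash
python3 -m creep '[{"tx":0,"ty":0.0047,"tz":0.0017,"rx":0,"ry":0,"rz":0},{"tx":0,"ty":0.0047,"tz":0.0017,"rx":-1,"ry":0,"rz":0},{"tx":0,"ty":0.0047,"tz":0.0017,"rx":-1,"ry":0,"rz":0},{"tx":0,"ty":0.0047,"tz":0.0017,"rx":-1,"ry":0,"rz":0},{"tx":0,"ty":0.0047,"tz":0.0019,"rx":-1,"ry":0,"rz":0},{"tx":0,"ty":0.0047,"tz":0.002,"rx":-1,"ry":0,"rz":0},{"tx":0,"ty":0,"tz":0,"rx":0,"ry":0,"rz":0},{"tx":0,"ty":0,"tz":0,"rx":0,"ry":0,"rz":0}]'
python3 - <<'E'
from h import *
c=cam('wrist','w11.png');s=cam('scene');t=cam('top');o=env.get_obs();print(o['tool_pos'],o['tool_rot'],o['force'],o['time_s'],o['grip_width'])
cv2.imwrite('pics/s11.png',cv2.resize(s['pixels'][130:230,290:400,::-1],(660,600),interpolation=cv2.INTER_CUBIC))
E
```

```text
time_s: 18.77
tool_pos: [0.5905, -0.1559, 0.3007]
tool_rot: [155.0, -0.0, 85.0]
force: [0.0, -0.2, -7.1]
grip_width: 0.0112
[ 0.59055929 -0.15589454  0.30074849] [ 1.54991176e+02 -5.18670426e-03  8.49693500e+01] [-0.08949918  0.09425196 -6.78921543] 18.925 0.011110020311548851
```

View pics/w11.png

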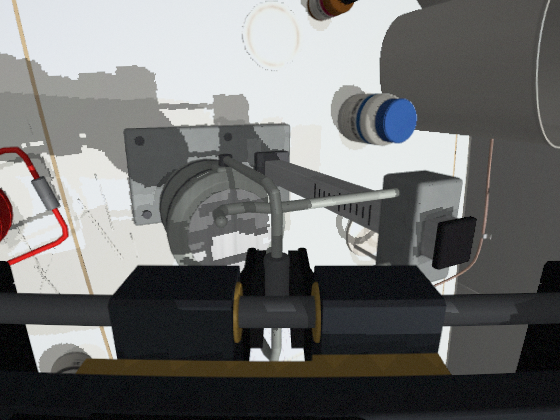

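View pics/s11.png

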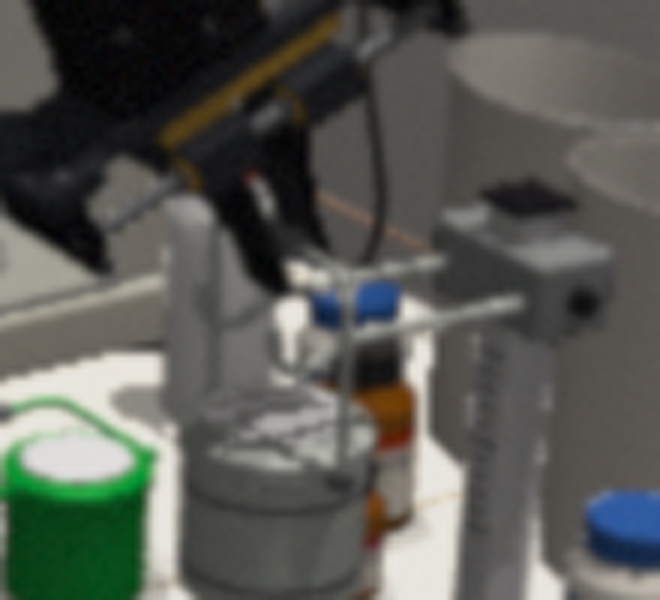

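Run:
```python
from h import *
np.set_printoptions(precision=4,suppress=True)
c=cam('wrist');p=c['pixels'][140:270,190:330,::-1]
cv2.imwrite('pics/w11c.png',cv2.resize(p,(640,594),interpolation=cv2.INTER_CUBIC))
print(onz(c,(222,213),.271))
o=env.get_obs();R=cv2.Rodrigues(np.radians([0,0,85.]))[0]@cv2.Rodrigues(np.radians([155.,0,0]))[0]
print(o['tool_pos']+R@[0,0,.006],R)
for z in (.29,.295,.30):print(z,onz(c,(276.5,240),z))
```

```text
[ 0.579  -0.1243  0.271 ]
[ 0.5931 -0.1561  0.2953] [[ 0.0872  0.9029  0.421 ]
 [ 0.9962 -0.079  -0.0368]
 [ 0.      0.4226 -0.9063]]
0.29 [ 0.5973 -0.1358  0.29  ]
0.295 [ 0.5952 -0.1334  0.295 ]
0.3 [ 0.5931 -0.131   0.3   ]
```

View pics/w11c.png

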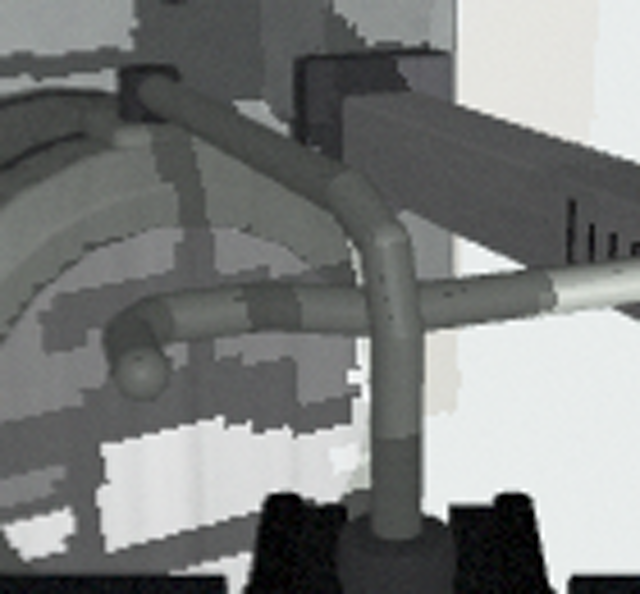

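```bash
python3 -m creep '[{"tx":0,"ty":-0.0008,"tz":0.0018,"rx":0,"ry":0,"rz":0},{"tx":0,"ty":-0.0017,"tz":0.0036,"rx":0,"ry":0,"rz":0},{"tx":0,"ty":-0.0017,"tz":0.0036,"rx":0,"ry":0,"rz":0},{"tx":0,"ty":-0.0017,"tz":0.0036,"rx":0,"ry":0,"rz":0},{"tx":0,"ty":-0.0017,"tz":0.0036,"rx":0,"ry":0,"rz":0},{"tx":0,"ty":-0.0017,"tz":0.0036,"rx":0,"ry":0,"rz":0},{"tx":0,"ty":-0.0017,"tz":0.0036,"rx":0,"ry":0,"rz":0},{"tx":0,"ty":-0.0017,"tz":0.0036,"rx":0,"ry":0,"rz":0},{"tx":0,"ty":-0.0008,"tz":0.0018,"rx":0,"ry":0,"rz":0},{"tx":0,"ty":0,"tz":0,"rx":0,"ry":0,"rz":0}]'
python3 - <<'E'
from h import *
c=cam('wrist');s=cam('scene');o=env.get_obs();print(o['tool_pos'],o['tool_rot'],o['force'],o['time_s'],o['grip_width'])
p=c['pixels'][140:270,190:330,::-1]
cv2.imwrite('pics/w12c.png',cv2.resize(p,(640,594),interpolation=cv2.INTER_CUBIC))
cv2.imwrite('pics/s12.png',cv2.resize(s['pixels'][140:240,290:400,::-1],(660,600),interpolation=cv2.INTER_CUBIC))
E
```

```text
time_s: 20.23
tool_pos: [0.5904, -0.1559, 0.2687]
tool_rot: [155.0, -0.0, 85.0]
force: [-0.2, -0.5, -7.3]
grip_width: 0.011
[ 0.59056313 -0.15591638  0.2690099 ] [ 1.54978491e+02 -3.18809537e-03  8.49694411e+01] [-0.5780076   0.42983946 -8.00322578] 20.325 0.010807687799386127
```

View pics/w12c.png

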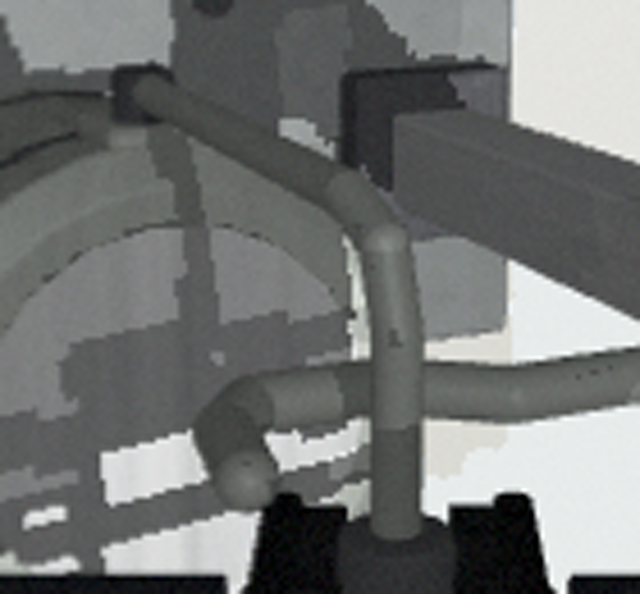

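View pics/s12.png

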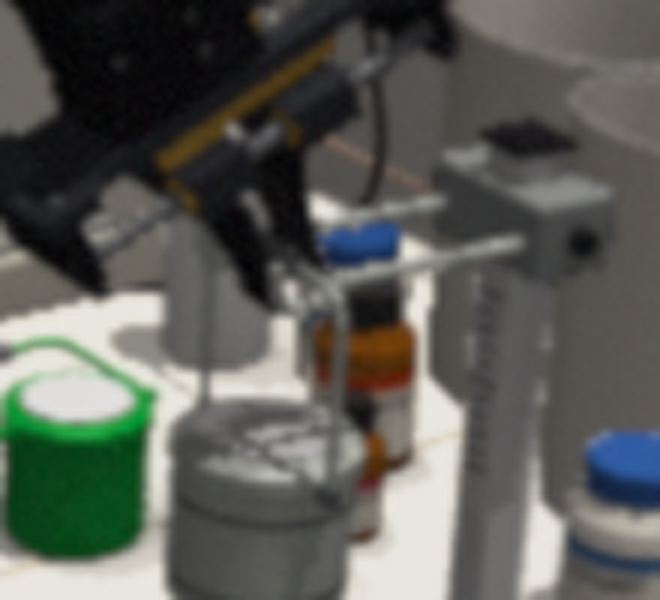

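```bash
python3 -m creep '[{"tx":0,"ty":-0.0008,"tz":0.0018,"rx":0,"ry":0,"rz":0},{"tx":0,"ty":-0.0008,"tz":0.0018,"rx":0,"ry":0,"rz":0},{"tx":0,"ty":-0.0008,"tz":0.0018,"rx":0,"ry":0,"rz":0},{"tx":0,"ty":-0.0008,"tz":0.0018,"rx":0,"ry":0,"rz":0},{"tx":0,"ty":-0.0008,"tz":0.0018,"rx":0,"ry":0,"rz":0},{"tx":0,"ty":-0.0008,"tz":0.0018,"rx":0,"ry":0,"rz":0},{"tx":0,"ty":-0.0008,"tz":0.0018,"rx":0,"ry":0,"rz":0},{"tx":0,"ty":-0.0008,"tz":0.0018,"rx":0,"ry":0,"rz":0},{"tx":0,"ty":-0.0008,"tz":0.0018,"rx":0,"ry":0,"rz":0},{"tx":0,"ty":-0.0008,"tz":0.0018,"rx":0,"ry":0,"rz":0},{"tx":0,"ty":0,"tz":0,"rx":0,"ry":0,"rz":0},{"tx":0,"ty":0,"tz":0,"rx":0,"ry":0,"rz":0}]'
python3 - <<'E'
from h import *
c=cam('wrist');s=cam('scene');o=env.get_obs();print(o['tool_pos'],o['tool_rot'],o['force'],o['time_s'],o['grip_width'])
p=c['pixels'][140:270,190:330,::-1]
cv2.imwrite('pics/w13c.png',cv2.resize(p,(640,594),interpolation=cv2.INTER_CUBIC))
E
```

```text
time_s: 21.82
tool_pos: [0.5909, -0.1559, 0.2493]
tool_rot: [155.0, -0.0, 85.0]
force: [-1.4, -0.6, -6.1]
grip_width: 0.011
[ 0.59085796 -0.15594098  0.2492659 ] [ 1.54986513e+02 -6.22142740e-03  8.49688581e+01] [-1.56345679  0.83695876 -5.84411235] 21.925 0.011204636747265125
```

View pics/w13c.png

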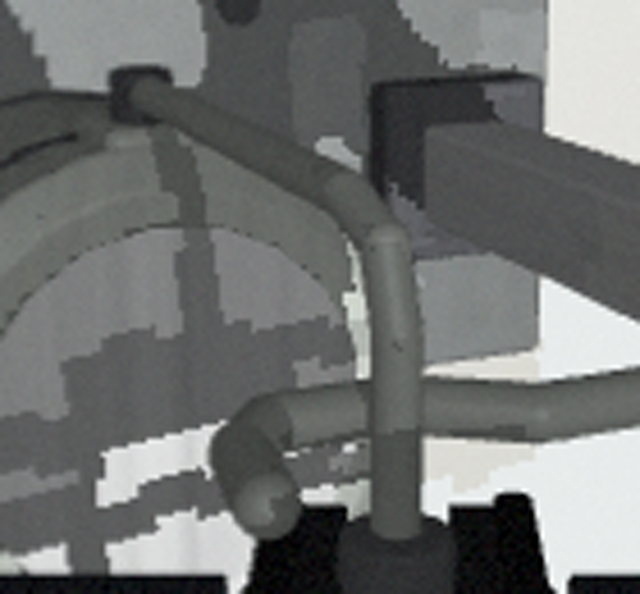

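```bash
python3 -m creep '[{"tx":0,"ty":-0.0005,"tz":0.0011,"rx":0,"ry":0,"rz":0},{"tx":0,"ty":-0.001,"tz":0.0022,"rx":0,"ry":0,"rz":0},{"tx":0,"ty":-0.001,"tz":0.0022,"rx":0,"ry":0,"rz":0},{"tx":0,"ty":-0.001,"tz":0.0022,"rx":0,"ry":0,"rz":0},{"tx":0,"ty":-0.001,"tz":0.0022,"rx":0,"ry":0,"rz":0},{"tx":0,"ty":-0.001,"tz":0.0022,"rx":0,"ry":0,"rz":0},{"tx":0,"ty":-0.001,"tz":0.0022,"rx":0,"ry":0,"rz":0},{"tx":0,"ty":-0.001,"tz":0.0022,"rx":0,"ry":0,"rz":0},{"tx":0,"ty":-0.001,"tz":0.0022,"rx":0,"ry":0,"rz":0},{"tx":0,"ty":-0.001,"tz":0.0022,"rx":0,"ry":0,"rz":0},{"tx":0,"ty":-0.001,"tz":0.0022,"rx":0,"ry":0,"rz":0},{"tx":0,"ty":-0.001,"tz":0.0022,"rx":0,"ry":0,"rz":0},{"tx":0,"ty":-0.0005,"tz":0.0011,"rx":0,"ry":0,"rz":0},{"tx":0,"ty":0,"tz":0,"rx":0,"ry":0,"rz":0},{"tx":0,"ty":0,"tz":0,"rx":0,"ry":0,"rz":0}]'
python3 - <<'E'
from h import *
for i in range(4):
  o=env.get_obs();c=cam('wrist');print(o['tool_pos'],o['force'],o['time_s'])
s=cam('scene')
p=c['pixels'][140:270,190:330,::-1]
cv2.imwrite('pics/w14c.png',cv2.resize(p,(640,594),interpolation=cv2.INTER_CUBIC))
cv2.imwrite('pics/s14.png',cv2.resize(s['pixels'][140:290,280:400,::-1],(480,600),interpolation=cv2.INTER_CUBIC))
E
```

```text
time_s: 23.8
tool_pos: [0.5911, -0.156, 0.2202]
tool_rot: [155.0, -0.0, 85.0]
force: [-1.9, -0.2, -2.3]
grip_width: 0.0111
[ 0.59111486 -0.15598298  0.22024899] [-1.93781417 -0.16018911 -2.28543014] 23.8
[ 0.59112545 -0.15593193  0.22024444] [-2.16853598  0.59739286 -1.32585724] 23.85
[ 0.59110931 -0.15598825  0.22023466] [-2.31113444  0.04539822 -2.41609099] 23.9
[ 0.59112379 -0.15594877  0.22022057] [-1.93823944 -0.13602614 -1.80993238] 23.95
```

View pics/w14c.png

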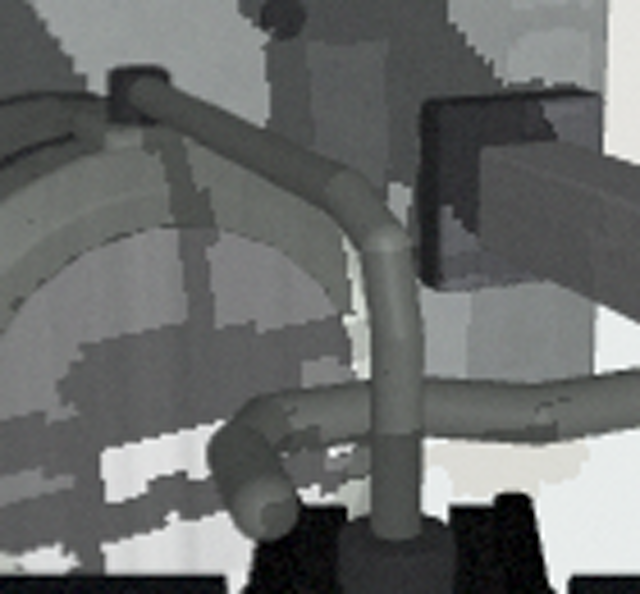

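View pics/s14.png

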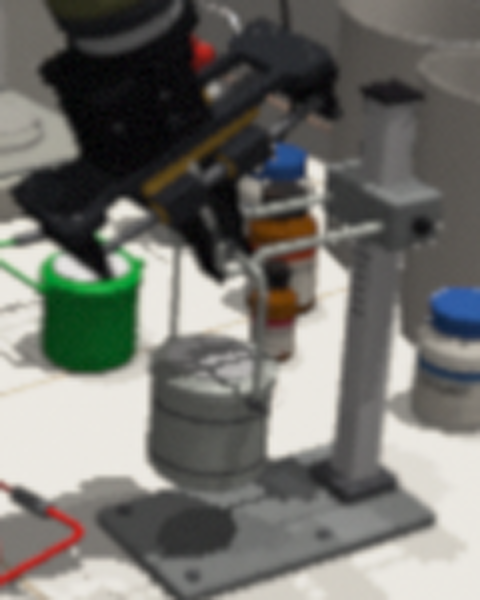

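```bash
python3 -m creep '[{"tx":0,"ty":-0.0008,"tz":0.0007,"rx":0,"ry":0,"rz":0},{"tx":0,"ty":-0.0009,"tz":0.0017,"rx":0,"ry":0,"rz":0},{"tx":0,"ty":-0.0008,"tz":0.0018,"rx":0,"ry":0,"rz":0},{"tx":0,"ty":-0.0008,"tz":0.0018,"rx":0,"ry":0,"rz":0},{"tx":0,"ty":-0.0008,"tz":0.0018,"rx":0,"ry":0,"rz":0},{"tx":0,"ty":-0.0004,"tz":0.0009,"rx":0,"ry":0,"rz":0},{"tx":0,"ty":0,"tz":0,"rx":0,"ry":0,"rz":0},{"tx":0,"ty":0,"tz":0,"rx":0,"ry":0,"rz":0}]'
python3 - <<'E'
from h import *
F=[]
for i in range(12):
  o=env.get_obs();c=cam('wrist');F.append(o['force'])
print(o['tool_pos'],np.mean(F,0),np.std(F,0),o['time_s'])
E
```

```text
time_s: 25.05
tool_pos: [0.5909, -0.1559, 0.2106]
tool_rot: [155.0, -0.0, 85.0]
force: [0.8, -0.0, 0.5]
grip_width: 0.0111
[ 0.59086626 -0.15592634  0.21050574] [ 0.72030689 -0.24839211 -0.68537726] [0.53764704 0.3138214  0.48089933] 25.6
```

```bash
python3 -m creep '[{"tx":0,"ty":-0.0004,"tz":0.0009,"rx":0,"ry":0,"rz":0},{"tx":0,"ty":-0.0006,"tz":0.0014,"rx":0,"ry":0,"rz":0},{"tx":0,"ty":-0.0006,"tz":0.0014,"rx":0,"ry":0,"rz":0},{"tx":0,"ty":-0.0004,"tz":0.0009,"rx":0,"ry":0,"rz":0},{"tx":0,"ty":0,"tz":0,"rx":0,"ry":0,"rz":0},{"tx":0,"ty":0,"tz":0,"rx":0,"ry":0,"rz":0},{"tx":0,"ty":0,"tz":0,"rx":0,"ry":0,"rz":0}]'
python3 - <<'E'
from h import *
F=[]
for i in range(30):
  o=env.get_obs();c=cam('wrist');F.append(o['force'])
print(o['tool_pos'],np.mean(F,0),np.std(F,0),o['time_s'])
E
```

```text
time_s: 26.52
tool_pos: [0.5909, -0.1559, 0.2054]
tool_rot: [155.0, -0.0, 85.0]
force: [1.5, -0.6, -0.6]
grip_width: 0.0107
[ 0.59085489 -0.15592435  0.20537087] [ 1.30980026 -0.37060957 -0.22498088] [0.4894535  0.53442095 0.42114776] 27.975
```

```bash
python3 -m creep '[{"tx":0,"ty":-0.0002,"tz":0.0007,"rx":0,"ry":0,"rz":0},{"tx":0,"ty":-0.0002,"tz":0.0008,"rx":0,"ry":0,"rz":0},{"tx":0,"ty":0,"tz":0,"rx":0,"ry":0,"rz":0},{"tx":0,"ty":0,"tz":0,"rx":0,"ry":0,"rz":0},{"tx":0,"ty":0,"tz":0,"rx":0,"ry":0,"rz":0}]' - 3
python3 - <<'E'
from h import *
F=[]
for i in range(20):
  o=env.get_obs();c=cam('wrist');F.append(o['force'])
print(o['tool_pos'],np.mean(F,0),np.std(F,0),o['time_s'],o['grip_width'])
E
```

```text
time_s: 28.65
tool_pos: [0.5909, -0.1559, 0.2037]
tool_rot: [155.0, -0.0, 85.0]
force: [-0.3, 0.1, 0.7]
grip_width: 0.0118
[ 0.59097267 -0.15593019  0.20369526] [-0.65921307 -0.14361164  0.1911571 ] [0.71798589 0.44356172 0.68069546] 29.6 0.01182960137168987
```

```bash
python3 -m creep '[{"tx":0,"ty":0,"tz":0,"rx":0,"ry":0,"rz":0},{"tx":0,"ty":0,"tz":0,"rx":0,"ry":0,"rz":0},{"tx":0,"ty":0,"tz":0,"rx":0,"ry":0,"rz":0},{"tx":0,"ty":0,"tz":0,"rx":0,"ry":0,"rz":0}]' 0.016 3
python3 - <<'E'
from h import *
F=[]
for i in range(8):
  o=env.get_obs();c=cam('wrist');F.append(o['force'])
print(o['tool_pos'],np.mean(F,0),np.std(F,0),o['time_s'],o['grip_width'])
cv2.imwrite('pics/w15.png',c['pixels'][:,:,::-1]);s=cam('scene')
cv2.imwrite('pics/s15.png',cv2.resize(s['pixels'][140:290,280:400,::-1],(480,600),interpolation=cv2.INTER_CUBIC))
E
```

```text
time_s: 30.15
tool_pos: [0.5912, -0.1559, 0.2039]
tool_rot: [155.0, -0.0, 85.0]
force: [0.2, 0.2, 0.8]
grip_width: 0.016
[ 0.59110785 -0.15594242  0.20379373] [-0.07556324  0.07050114 -0.12166462] [0.35260512 0.47732419 0.45865926] 30.5 0.016136919293223972
```

View pics/w15.png

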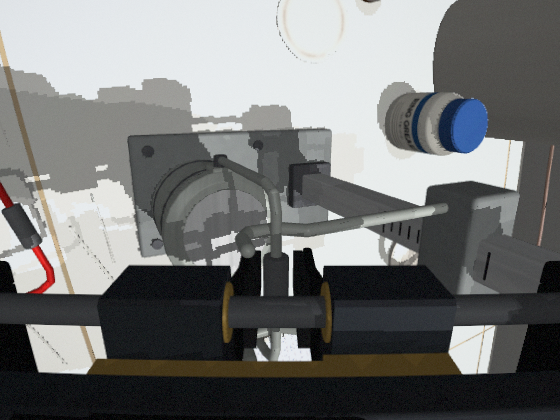

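View pics/s15.png

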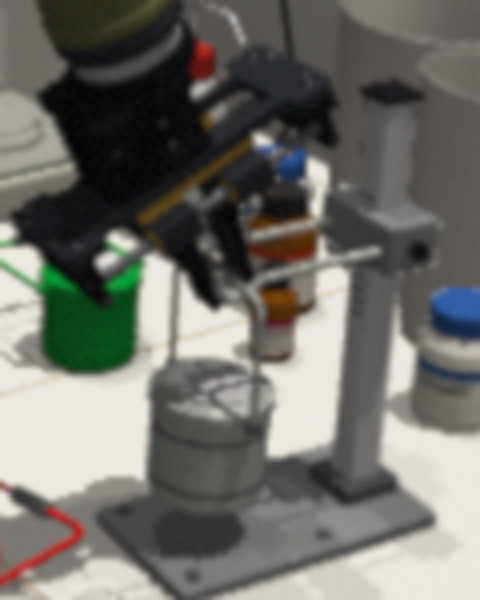

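```bash
python3 -m creep '[{"tx":0,"ty":0,"tz":0,"rx":0,"ry":0,"rz":0},{"tx":0,"ty":0,"tz":0,"rx":0,"ry":0,"rz":0},{"tx":0,"ty":0,"tz":0,"rx":0,"ry":0,"rz":0},{"tx":0,"ty":0,"tz":-0.003,"rx":0,"ry":0,"rz":0},{"tx":0,"ty":0,"tz":-0.005,"rx":0,"ry":0,"rz":0},{"tx":0,"ty":0,"tz":-0.005,"rx":0,"ry":0,"rz":0},{"tx":0,"ty":0,"tz":-0.005,"rx":0,"ry":0,"rz":0},{"tx":0,"ty":0,"tz":-0.005,"rx":0,"ry":0,"rz":0},{"tx":0,"ty":0,"tz":-0.005,"rx":0,"ry":0,"rz":0},{"tx":0,"ty":0,"tz":0,"rx":0,"ry":0,"rz":0}]' 0.028
python3 - <<'E'
from h import *
c=cam('wrist','w16.png');s=cam('scene');o=env.get_obs();print(o['tool_pos'],o['force'],o['time_s'],o['grip_width'])
cv2.imwrite('pics/s16.png',cv2.resize(s['pixels'][140:290,280:400,::-1],(480,600),interpolation=cv2.INTER_CUBIC))
E
```

```text
time_s: 31.85
tool_pos: [0.5794, -0.155, 0.2298]
tool_rot: [154.9, -0.0, 85.0]
force: [0.3, 0.5, -0.6]
grip_width: 0.0279
[ 0.57925003 -0.15488301  0.22916622] [ 0.44749763  0.15846772 -0.14611589] 31.95 0.0280980125427131
```

View pics/w16.png

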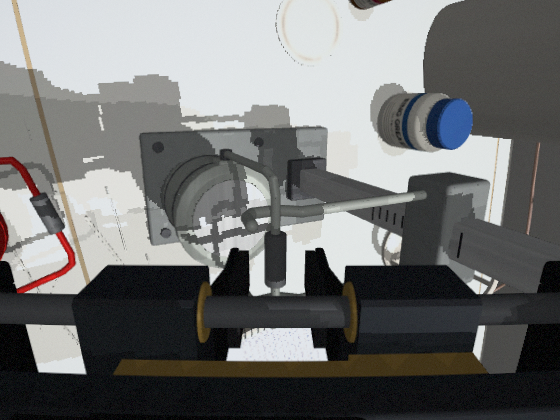

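View pics/s16.png

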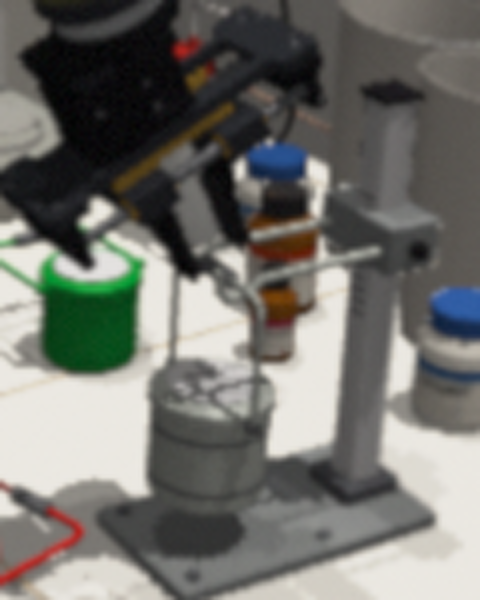

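Clear of the sleeve, and the pot is hanging. I'll back off further and then settle.

```bash
python3 -m creep '[{"tx":0,"ty":0,"tz":-0.008,"rx":0,"ry":0,"rz":0},{"tx":0,"ty":0,"tz":-0.01,"rx":0,"ry":0,"rz":0},{"tx":0,"ty":0,"tz":-0.01,"rx":0,"ry":0,"rz":0},{"tx":0,"ty":0,"tz":-0.01,"rx":0,"ry":0,"rz":0},{"tx":0,"ty":0,"tz":-0.01,"rx":0,"ry":0,"rz":0},{"tx":0,"ty":0,"tz":-0.01,"rx":0,"ry":0,"rz":0},{"tx":0,"ty":0,"tz":-0.01,"rx":0,"ry":0,"rz":0},{"tx":0,"ty":0,"tz":-0.005,"rx":0,"ry":0,"rz":0},{"tx":0,"ty":0,"tz":0,"rx":0,"ry":0,"rz":0},{"tx":0,"ty":0,"tz":0,"rx":0,"ry":0,"rz":0},{"tx":0,"ty":0,"tz":0,"rx":0,"ry":0,"rz":0},{"tx":0,"ty":0,"tz":0,"rx":0,"ry":0,"rz":0},{"tx":0,"ty":0,"tz":0,"rx":0,"ry":0,"rz":0},{"tx":0,"ty":0,"tz":0,"rx":0,"ry":0,"rz":0}]'
python3 - <<'E'
from h import *
s0=cam('scene')['pixels'].astype(int)[130:290,280:400];
w=cam('wrist','w17.png')
for i in range(8):
  s=cam('scene')['pixels'];print(np.abs(s[130:290,280:400].astype(int)-s0).mean().round(2),end=' ')
o=env.get_obs();print(o['tool_pos'],o['force'],o['time_s'])
cv2.imwrite('pics/s17.png',cv2.resize(s[140:290,240:400,::-1],(640,600),interpolation=cv2.INTER_CUBIC))
E
```

```text
time_s: 33.7
tool_pos: [0.5486, -0.1522, 0.2953]
tool_rot: [155.0, -0.0, 85.0]
force: [0.2, -0.0, 0.9]
grip_width: 0.0278
0.89 0.9 0.91 0.92 0.93 0.92 0.91 0.91 [ 0.5485598  -0.15218556  0.29533191] [-0.1125248   0.57085783 -0.60885688] 34.2
```

View pics/w17.png

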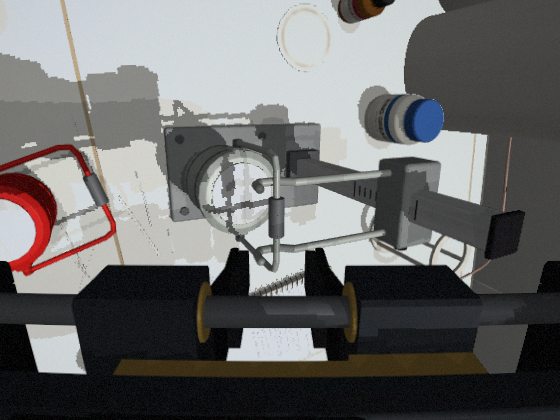

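View pics/s17.png

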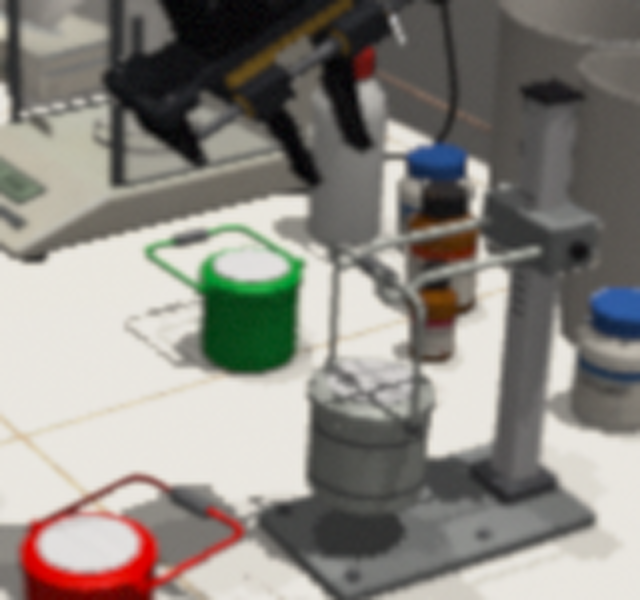

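The pot hangs from both prongs with the sleeve (276,216) centred between them. Frame differences show only noise, so it is still, and the gripper is clear.

```bash
python3 -c "
from cell import env
print(env.sign_off())"
```

```text
the job is handed in; nothing more can be done
None
```

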